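# Load a battery pack into a latched charging dock

### The job

Load the grey battery pack that stands on the table into the empty leaning charging dock: stand it foot first in the slot so that its foot rests on the closed latch, then press the latch's pad down so that the pack slides fully home, and let the pad go so that the latch snaps back into the pack's notch. Leave the latch of the loaded dock shut and the other things where they are.

Things in the scene. Friction and masses are not known exactly. Their poses are not given: they have to be found in the camera images.
- pack_mid (a point): Centre (65 mm above the foot) of the loose battery pack: a plain grey slab 64 mm wide (its x) x 28 mm thick (its y) x 130 mm tall (its z, up), 0.22 to 0.39 kg, standing on its small end, free on the table. Above 56 mm from the foot it is a plain block to grip across the 28 mm. The same after half a turn about z. Black band at half height.
- pack_foot (a point): Centre of the pack's flat underside, the end with brass contacts; same axes as pack_mid. From 31 to 56 mm above it both narrow edges (x) are notched 15 mm deep, where the latch locks.
- pack: The battery pack itself; origin at the centre of its foot, same axes as pack_mid.
- empty_slot: Slot of the empty dock, a plywood pocket leaning 22 degrees from vertical towards the robot. Origin: centre of its floor, 42 mm above the table. z: out of the mouth (up, towards the robot); y: level, across; x: away from the robot and up. The pack's x goes along x. With the latch open the pack slides down under its own weight to this floor, its top then at z = 130 mm.
- empty_mouth (a point): Centre of the empty slot's mouth, at z = 80 mm of empty_slot, same axes. Pocket 69 mm in x by 31.5 mm in y, walls 8 mm thick up to here, then flared lips 12 mm further. The dock's base plate is 84 mm wide, 12 mm thick, reaching 72 mm towards the robot and 108 mm away from it from below the slot's floor centre.
- empty_rest (a point): Point on the empty slot's centre line, z = 47 mm of empty_slot, same axes, level with the top of the closed latch's nose. The nose (20 mm wide, 10 mm high) sticks through the +x wall to x = 22.5 mm. A pack put in foot first stops with its foot here, and may be let go, leaning on the -x wall; pushing on the pack does not open the latch.
- empty_pad (a point): Centre of the top of the empty dock's latch pad: a steel plate, level when closed, 38 mm long (away from the dock) x 34 mm wide, about 88 mm beyond the slot's floor centre seen from the robot, 67 mm above the table, free above. Press it straight down about 14 mm, e.g. with closed fingers: 3 to 12 N. It also moves up to 8 mm away from the robot as it goes down.
- empty_latch (a joint): Angle (rad) of the empty dock's latch, a sprung steel bell crank: 0 closed (nose in the slot), grows as the pad is pressed, stop at 0.42. The pack is freed by about 0.25 to 0.32. The spring closes it when the pad is let go.
- loaded_slot: The slot of the other dock, of the same make and size and same frame, which already holds a pack (fixed there, its top at z = 130 mm in this frame).
- loaded_latch (a joint): Latch of the loaded dock, 0 closed; to be left shut.
- charger: bystander: black mains charger brick lying flat, 105 x 50 x 32 mm
- mouse: bystander: black computer mouse, 105 x 58 x 34 mm
- tin: bystander: closed steel tin, 62 mm across, 55 mm tall
- screwdriver: bystander: screwdriver lying behind the docks
- wheel: bystander: black rubber wheel lying flat, 82 mm across, 28 mm thick
- profile: bystander: aluminium profile offcut, 140 x 30 x 30 mm
- mug: bystander: white mug, 78 mm across, 90 mm tall

How it is judged:
By the outcome, as a careful person would: the job done as asked, in the order asked, and still so for the second after the job is handed in, with the robot touching nothing.
It also fails if it takes over 54 s, if anything falls off the work surface, if the arm or the gripper's body presses on something with over 40 N, if the wrist force passes 120 N, or if a joint passes its speed limit or range.

### The arm

A 6-joint arm with a two-finger parallel gripper is mounted at the origin on the work surface. World frame = base frame: x ahead of the robot, y to its left, z up, the work surface at z = 0. Lengths are in m, angles in degrees, forces in N, time in s.
With the tool pointing down it reaches from about 0.4 to 0.825 m from the base axis. Payload 7 kg.
Tool frame: the origin (TCP) lies between the finger pads; the fingertips stand 19 mm ahead of it and the grasp point (between the pads) is the TCP; x points along the fingers, y is the direction in which the jaws open and shut, and the axes are right-handed (so a half turn about x gives the same grasp; the last joint's range is limited). The gripper opens to 88 mm and grips with 3 to 60 N. Pads are 19 mm wide; open, the fingers measure 130 mm over their backs; the gripper's body (78 mm by 193 mm) begins 47 mm behind the grasp point.
Start: joints at [-52.477, 20.546, 0.682, 0, -70.136, -16.507], TCP at [0.242, -0.63, 0.213] pointing down, gripper open.
Joint ranges: [-176.03, 176.03], [-82.01, 121.73], [-58.28, 71.71], [-173.87, 95.51], [-174.79, -0.11], [-173.66, 173.66]. Speed limits (degrees/s): [136.94, 136.94, 172.46, 180, 180, 180].

### API

Orientations are given as [roll, pitch, yaw] about the fixed x, y, z axes, in that order (R = Rz(yaw) Ry(pitch) Rx(roll)).
In Python, from plant import * gives the robot as it stands.
- The arm moves only by the tool step_arm, never from a script. Its argument "steps" is a list of rows, each a list of 2 entries, a list of its own where there are three numbers: the shift along the tool's x, y, z in units of 0.02 m (1.0 is 0.02 m), then the turn about the tool's x in units of 6 degrees (1.0 is 6 degrees). A call has 1 to 20 rows; each row shifts and turns the commanded pose from where the row before left it, along the tool's axes as they then stand; what a row does not reach is not made up. A row lasts 1/12 s, in which the tool goes at most 41.7 mm and 7.16 degrees, less where a joint would pass 70% of its speed; a pose out of reach is approached as far as the arm can. A call with a number of a shift or a turn outside -1 to 1 is refused whole. A call with a gripper value outside its range is refused whole. "fingers" is the closure, from 0 (fully open) to 1 (shut), set as the call begins (left out, the last holds). The fingers move at their own pace and stop on an object; "grip_force" is the grip in N (left out, the last holds). Time passes only in rows, so rows that do not move let the fingers close. It gives the time, the measured TCP pose, the force and the opening at its end, in the units of the state.
- get_state(): the state, without advancing time (a new reading comes with each control period).
- capture(name): name is "scene" or "top" or "wrist"; returns the picture (384x512x3 uint8, blue, green, red); there is no depth.
- camera_model(name): a dict with "intrinsics" (3x3 intrinsics, pixels), "rvec" (rotation vector, rad) and "tvec" (3), from world to camera coordinates, as OpenCV has them. Camera axes: x right, y down, z forward; pixel columns grow to the right and rows downward; lengths in m; the calibration is good to about 2 mm. A picture is of the moment at which its call begins: read the wrist's pose just before it. camera_model takes no time and is no camera call; for the wrist camera it gives the pose at the moment of the call.
- close_job(): hands the job in, once; it reports no verdict.
The state is a dict: "time_s": time; "joints": joint angles; "qd": joint speeds; "joint_torque": joint torques, N m; "tcp_pos": TCP position; "eef_rot": TCP orientation; "contact_force": force on the tool from outside, world axes, zero at the start; "moment": the same for the moment, N m; "gripper_width": finger opening in m.
Only numpy, scipy, OpenCV 4.12 (cv2) and the standard library are available. Lean on these libraries where they do the work, as an engineer would, in place of code of your own. Each camera call takes 0.05 s, during which the arm holds its last target.

## Working session

There is one attempt and no reset: what is moved stays moved. The work goes in short steps, Python scripts to look and compute and a tool call to move; the robot and the scene stay as the last step left them, time stands still between calls to the robot, and variables do not carry over. Pictures are saved under pics/ and viewed, and the job is handed in when it is done.

Besides the shell and the picture viewer there is one more tool, called after "Emit:" in YAML: its name, and indented under it one key for each argument. step_arm: Moves the arm, as the interface text tells. Its arguments: {"type":"object","properties":{"steps":{"type":"array","items":{"type":"array"}},"fingers":{"type":"number"},"grip_force":{"type":"number"}},"required":["steps"]}

```bash
mkdir -p pics; ls; python3 - <<'E'
from plant import *
import cv2
print(get_state())
for n in ["scene","top","wrist"]:
    m=camera_model(n); print(n,m)
    cv2.imwrite(f"pics/{n}0.png",capture(n))
E
```

```text
pics
{'time_s': 0.0, 'joints': array([-5.24774989e+01,  2.05933334e+01,  6.33375145e-01, -2.14322671e-02,
       -7.01353932e+01, -1.65044347e+01]), 'qd': array([-0.00172304, -0.01673517, -0.08185875, -0.01846142,  0.01918479,
        0.0107237 ]), 'joint_torque': array([-3.04068762e-04, -5.82717705e+01,  2.93073070e+01,  6.99728519e+00,
        7.17966323e-03, -1.61358962e-04]), 'tcp_pos': array([ 0.24186465, -0.62962683,  0.21249412]), 'eef_rot': array([ 94.57514641,  89.90254259, 115.58591341]), 'contact_force': array([-0.06175337, -0.26703539,  0.23083966]), 'moment': array([-0.00221198,  0.00603083, -0.05849754]), 'gripper_width': 0.08760951502799687}
scene {'intrinsics': array([[472.90416653,   0.        , 252.38036051],
       [  0.        , 472.90416653, 193.32344044],
       [  0.        ,   0.        ,   1.        ]]), 'rvec': array([ 1.74527461,  1.37187732, -0.79533115]), 'tvec': array([-0.11895441, -0.1801522 ,  1.85579837])}
top {'intrinsics': array([[351.94554143,   0.        , 248.87432597],
       [  0.        , 351.94554143, 186.97236459],
       [  0.        ,   0.        ,   1.        ]]), 'rvec': array([ 2.14609649, -2.13185386,  0.19781614]), 'tvec': array([-5.78623027e-04,  5.50164778e-01,  9.39096727e-01])}
wrist {'intrinsics': array([[305.53327768,   0.        , 258.13050637],
       [  0.        , 305.53327768, 189.65045542],
       [  0.        ,   0.        ,   1.        ]]), 'rvec': array([-1.67972354, -2.44178627, -0.34718543]), 'tvec': array([ 0.67372612, -0.03467328,  0.39097688])}
```

View pics/scene0.png

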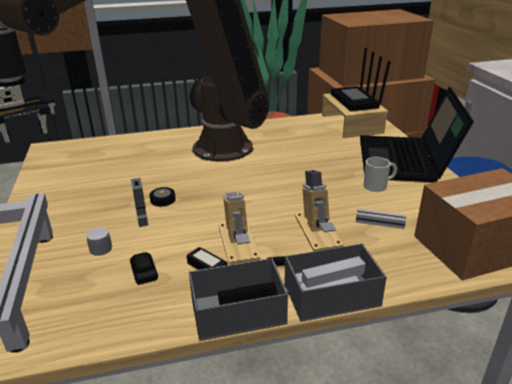

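View pics/top0.png

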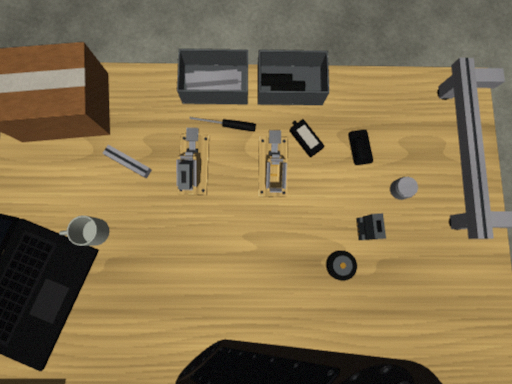

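View pics/wrist0.png

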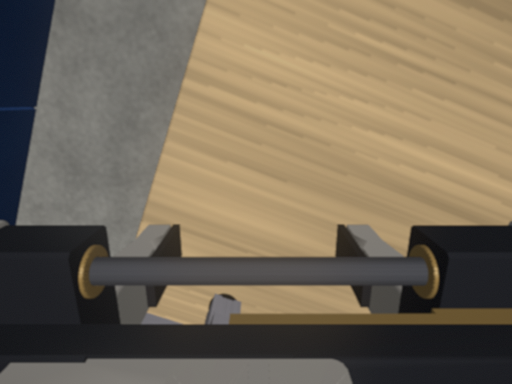

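```bash
cat > h.py <<'E'
import numpy as np, cv2
from plant import *
def cam(n):
    m=camera_model(n); R,_=cv2.Rodrigues(np.array(m["rvec"])); t=np.array(m["tvec"]).ravel()
    return np.array(m["intrinsics"]),R,t
def ray(c,uv):
    K,R,t=c; d=R.T@np.linalg.inv(K)@np.array([uv[0],uv[1],1.0]); return -R.T@t,d/np.linalg.norm(d)
def onz(c,uv,z):
    o,d=ray(c,uv); return o+d*(z-o[2])/d[2]
def proj(c,X):
    K,R,t=c; p=K@(R@np.asarray(X,float)+t); return p[:2]/p[2]
def tri(obs):
    A=np.zeros((3,3));b=np.zeros(3);rs=[ray(*o) for o in obs]
    for o,d in rs:
        P=np.eye(3)-np.outer(d,d);A+=P;b+=P@o
    x=np.linalg.solve(A,b); return x,[np.linalg.norm((np.eye(3)-np.outer(d,d))@(x-o)) for o,d in rs]
E
python3 - <<'E'
from h import *
t=cv2.imread("pics/top0.png"); s=cv2.imread("pics/scene0.png")
def crop(im,x,y,w,h,k,n): cv2.imwrite(n,cv2.resize(im[y:y+h,x:x+w],None,fx=k,fy=k,interpolation=cv2.INTER_CUBIC))
a=cv2.resize(t[200:256,345:405],None,fx=6,fy=6,interpolation=cv2.INTER_CUBIC)
b=cv2.resize(t[120:204,250:300],None,fx=6,fy=6,interpolation=cv2.INTER_CUBIC)
c=np.zeros((504,680,3),np.uint8); c[:336,:360]=a; c[:504,370:670]=b
cv2.imwrite("pics/c1.png",c)
a=cv2.resize(s[170:234,115:165],None,fx=6,fy=6,interpolation=cv2.INTER_CUBIC)
b=cv2.resize(s[180:268,210:268],None,fx=6,fy=6,interpolation=cv2.INTER_CUBIC)
c=np.zeros((540,680,3),np.uint8); c[:384,:300]=a; c[:528,310:658]=b
cv2.imwrite("pics/c2.png",c)
E
```

```text
(no output)
```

View pics/c1.png

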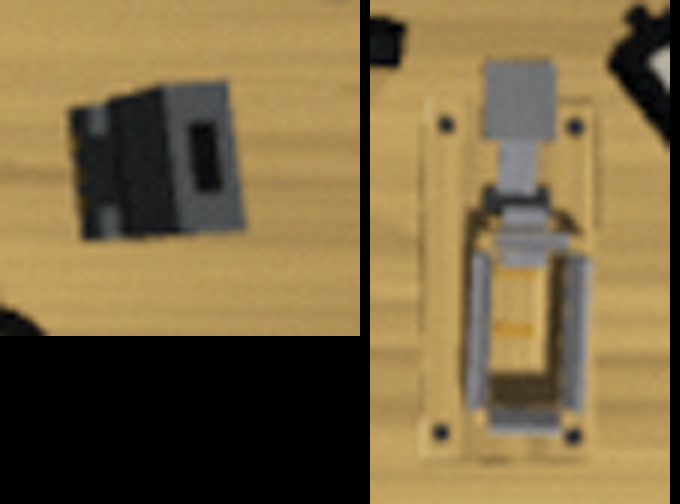

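View pics/c2.png

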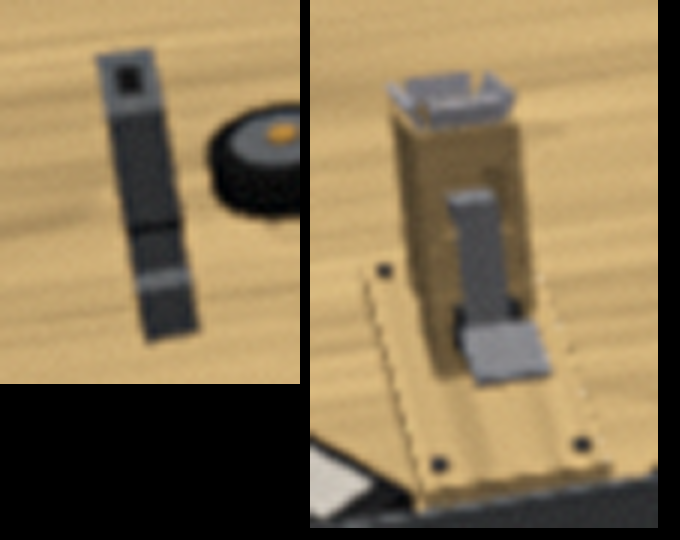

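```bash
python3 - <<'E'
from h import *
T=cam("top");S=cam("scene")
P=lambda x,y,ox,oy,dx=0:((x-dx+.5)/6-.5+ox,(y+.5)/6-.5+oy)
print("topcam",ray(T,(256,192))[0],"scenecam",ray(S,(256,192))[0])
ht=P(205,157,345,200);hs=P(128,80,115,170)
print("hole",tri([(T,ht),(S,hs)]))
tc=[P(*p,345,200) for p in [(162,85),(228,80),(245,230),(180,236)]]
for p in tc: print("packtop",onz(T,p,.13).round(4))
sc=[P(*p,115,170) for p in [(96,55),(152,48),(163,108),(108,114)]]
for p in sc: print("packtop scene",onz(S,p,.13).round(4))
tb=[P(*p,250,120,370) for p in [(446,124),(575,126),(573,436),(441,432)]]
for p in tb: print("bolt T",onz(T,p,.013).round(4))
sb=[P(*p,210,180,310) for p in [(582,444),(438,464)]]+[P(384,271,210,180,310)]
for p in sb: print("bolt S",onz(S,p,.013).round(4))
pt=[P(*p,250,120,370) for p in [(486,62),(552,62),(552,138),(486,138)]]
for p in pt: print("pad T",onz(T,p,.067).round(4))
ps=[P(*p,210,180,310) for p in [(463,327),(524,322),(549,373),(477,383)]]
for p in ps: print("pad S",onz(S,p,.067).round(4))
print("padtri",tri([(T,np.mean(pt,0)),(S,np.mean(ps,0))]))
E
```

```text
topcam [0.3831073  0.01657516 1.01859626] scenecam [ 1.67012858 -0.25489533  0.7976788 ]
hole (array([ 0.43919216, -0.32376967,  0.12918314]), [np.float64(0.00115690352861855), np.float64(0.0011569035286184495)])
packtop [ 0.4693 -0.3081  0.13  ]
packtop [ 0.4716 -0.3364  0.13  ]
packtop [ 0.4086 -0.3398  0.13  ]
packtop [ 0.406  -0.3123  0.13  ]
packtop scene [ 0.4123 -0.3372  0.13  ]
packtop scene [ 0.4122 -0.3105  0.13  ]
packtop scene [ 0.4732 -0.3071  0.13  ]
packtop scene [ 0.4723 -0.3324  0.13  ]
bolt T [ 0.697  -0.0363  0.013 ]
bolt T [ 0.6967 -0.1003  0.013 ]
bolt T [ 0.5413 -0.0975  0.013 ]
bolt T [ 0.5427 -0.0338  0.013 ]
bolt S [ 0.6979 -0.0337  0.013 ]
bolt S [ 0.696  -0.0984  0.013 ]
bolt S [ 0.5433 -0.0956  0.013 ]
pad T [ 0.7107 -0.0524  0.067 ]
pad T [ 0.711  -0.0835  0.067 ]
pad T [ 0.6739 -0.0831  0.067 ]
pad T [ 0.6736 -0.0522  0.067 ]
pad S [ 0.6719 -0.0804  0.067 ]
pad S [ 0.6749 -0.0537  0.067 ]
pad S [ 0.714  -0.0513  0.067 ]
pad S [ 0.7132 -0.0826  0.067 ]
padtri (array([ 0.6925978 , -0.06734102,  0.06619715]), [np.float64(0.0005424956908919159), np.float64(0.0005424956908919243)])
```

```bash
cat >> h.py <<'E'
from scipy.spatial.transform import Rotation as Ro
def tcp():
    s=get_state(); R=Ro.from_euler("xyz",s["eef_rot"],degrees=True).as_matrix(); return s,np.array(s["tcp_pos"]),R
def plan(target, jaw_yaw):
    """tool-frame shift in units after turning about tool x so that tool y is along jaw_yaw (deg, mod 180)"""
    s,p,R=tcp(); y=R[:,1]; cur=np.degrees(np.arctan2(y[1],y[0]))
    d=(jaw_yaw-cur+90)%180-90   # world yaw change
    turn=-d if R[2,0]<0 else d
    sh=R.T@(np.array(target)-p)
    print("pos",p.round(4),"jaw yaw",round(cur,2),"turn units",round(turn/6,3),"shift units(cur frame)",(sh/.02).round(3), "F",np.round(s["contact_force"],1),"w",round(s["gripper_width"],4),"t",round(s["time_s"],2))
    Rn=R@Ro.from_euler("x",turn,degrees=True).as_matrix()
    print(" shift after turn",((Rn.T@(np.array(target)-p))/.02).round(3))
E
python3 - <<'E'
from h import *
s,p,R=tcp(); print(R.round(3))
c=cam("wrist"); o,d=ray(c,(256,192)); print("wristcam in tool", (R.T@(o-p)).round(3),(R.T@d).round(3), (R.T@c[1].T).round(2))
plan([.44,-.323,.22],93.4)
E
```

```text
[[-0.001 -0.359  0.933]
 [ 0.001  0.933  0.359]
 [-1.     0.001 -0.   ]]
wristcam in tool [-0.171  0.    -0.076] [ 0.958 -0.007  0.285] [[-0.   -0.28  0.96]
 [ 1.   -0.    0.  ]
 [ 0.    0.96  0.28]]
pos [ 0.2419 -0.6297  0.2127] jaw yaw 111.01 turn units 2.936 shift units(cur frame) [-0.352 10.766 14.744] F [1.1 0.3 0.3] w 0.0875 t 0.15
 shift after turn [-0.352 14.723 10.795]
```

Emit:
step_arm:
  steps:
    - [[0, 0, 0], 0.98]
    - [[0, 0, 0], 0.98]
    - [[0, 0, 0], 0.98]
    - [[0, 1, 0.7], 0]
    - [[0, 1, 0.7], 0]
    - [[0, 1, 0.7], 0]
    - [[0, 1, 0.7], 0]
    - [[0, 1, 0.7], 0]
    - [[0, 1, 0.7], 0]
    - [[0, 1, 0.7], 0]
    - [[0, 1, 0.7], 0]
    - [[0, 1, 0.7], 0]
    - [[0, 1, 0.7], 0]
    - [[0, 1, 0.7], 0]
    - [[0, 0, 0], 0]
    - [[0, 0, 0], 0]
  fingers: 0

```text
time_s: 1.48
tcp_pos: [0.3834, -0.4005, 0.2135]
eef_rot: [39.6, 90.0, 43.1]
contact_force: [-0.1, 0.0, -0.5]
gripper_width: 0.0875
```

```bash
python3 - <<'E'
from h import *
plan([.44,-.323,.22],93.4)
c=cam("wrist"); im=capture("wrist"); cv2.imwrite("pics/w1.png",im); np.savez("w1.npz",K=c[0],R=c[1],t=c[2])
E
```

```text
pos [ 0.3834 -0.4005  0.2135] jaw yaw 93.5 turn units 0.017 shift units(cur frame) [-0.324  3.692  3.063] F [-0.1  0.  -0.5] w 0.0875 t 1.48
 shift after turn [-0.324  3.698  3.056]
```

View pics/w1.png

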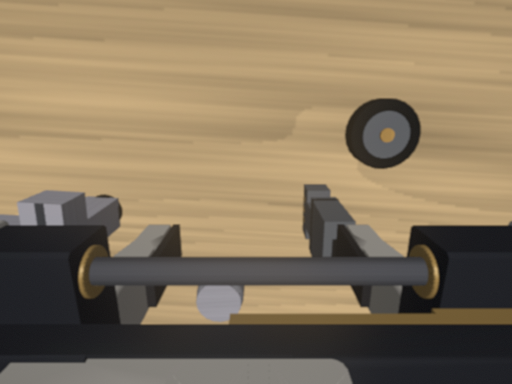

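Emit:
step_arm:
  steps:
    - [[0, 0.925, 0.765], 0]
    - [[0, 0.925, 0.765], 0]
    - [[0, 0.925, 0.765], 0]
    - [[0, 0.925, 0.765], 0]
    - [[0, 0, 0], 0]
    - [[0.9, 0, 0], 0]
    - [[0.9, 0, 0], 0]
    - [[0.9, 0, 0], 0]
    - [[0.9, 0, 0], 0]
    - [[0.9, 0, 0], 0]
    - [[0.9, 0, 0], 0]
    - [[0.2, 0, 0], 0]
    - [[0, 0, 0], 0]

```text
time_s: 2.62
tcp_pos: [0.4382, -0.3244, 0.1001]
eef_rot: [159.8, 89.8, 163.1]
contact_force: [0.2, 0.3, 0.5]
gripper_width: 0.088
```

```bash
python3 - <<'E'
from h import *
plan([.44,-.323,.10],93.4)
cv2.imwrite("pics/t1.png",cv2.resize(capture("scene")[120:250,60:240],None,fx=4,fy=4))
E
```

```text
pos [ 0.4382 -0.3244  0.1001] jaw yaw 93.31 turn units -0.015 shift units(cur frame) [0.006 0.063 0.096] F [0.2 0.3 0.5] w 0.088 t 2.62
 shift after turn [0.006 0.063 0.096]
```

View pics/t1.png

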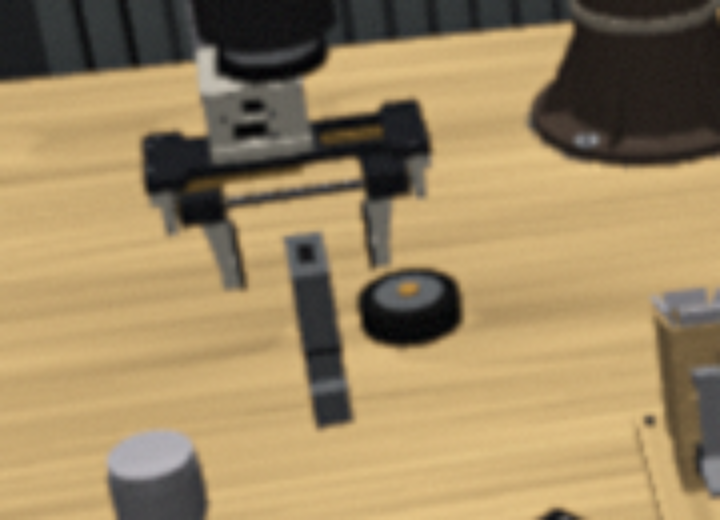

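Emit:
step_arm:
  steps:
    - [[0, 0.05, 0.1], 0]
    - [[0, 0, 0], 0]
    - [[0, 0, 0], 0]
    - [[0, 0, 0], 0]
    - [[0, 0, 0], 0]
    - [[0, 0, 0], 0]
    - [[0, 0, 0], 0]
    - [[0, 0, 0], 0]
  fingers: 1
  grip_force: 8

```text
time_s: 3.33
tcp_pos: [0.4415, -0.3228, 0.1015]
eef_rot: [-35.7, 90.0, -32.3]
contact_force: [-0.4, -0.4, -0.4]
gripper_width: 0.0395
```

Emit:
step_arm:
  steps:
    - [[0, 0, 0], 0]
    - [[0, 0, 0], 0]
    - [[0, 0, 0], 0]
    - [[0, 0, 0], 0]

```text
time_s: 3.67
tcp_pos: [0.4415, -0.3229, 0.1014]
eef_rot: [-126.9, 90.0, -123.5]
contact_force: [-0.4, -0.5, 0.3]
gripper_width: 0.0279
```

Emit:
step_arm:
  steps:
    - [[-0.06, 0, -0.24], 0]
    - [[-0.06, 0, -0.25], 0]
    - [[-0.04, 0, -0.25], 0]
    - [[-0.04, 0, -0.25], 0]
    - [[-0.01, 0, -0.25], 0]
    - [[-0.01, 0, -0.25], 0]
    - [[0.01, 0, -0.25], 0]
    - [[0.01, 0, -0.25], 0]
    - [[0, 0, 0], 0]
    - [[0, 0, 0], 0]

```text
time_s: 4.5
tcp_pos: [0.4016, -0.3252, 0.1056]
eef_rot: [-20.8, 90.0, -17.4]
contact_force: [1.1, -0.2, -2.1]
gripper_width: 0.0282
```

```bash
python3 - <<'E'
from h import *
plan([.40,-.323,.105],93.4)
for n,b in [("scene",(120,230,90,200)),("top",(180,280,310,430))]:
    im=capture(n); cv2.imwrite(f"pics/{n}2.png",im)
    y0,y1,x0,x1=b; cv2.imwrite(f"pics/{n}2c.png",cv2.resize(im[y0:y1,x0:x1],None,fx=5,fy=5,interpolation=cv2.INTER_CUBIC))
E
```

```text
pos [ 0.4016 -0.3252  0.1056] jaw yaw 93.36 turn units -0.007 shift units(cur frame) [ 0.028  0.116 -0.072] F [ 1.1 -0.2 -2.1] w 0.0282 t 4.5
 shift after turn [ 0.028  0.116 -0.072]
```

View pics/scene2c.png

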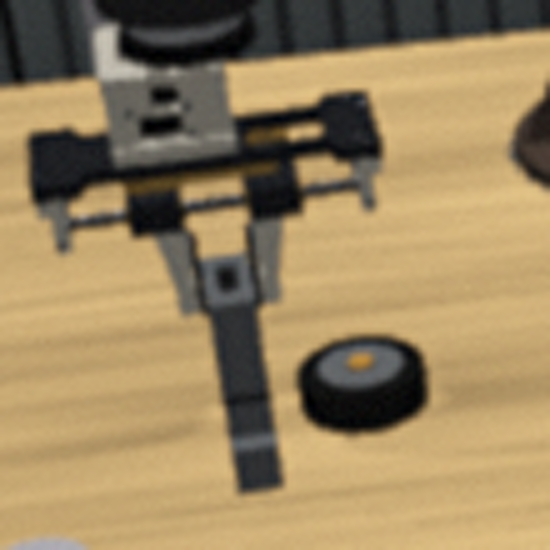

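View pics/top2c.png

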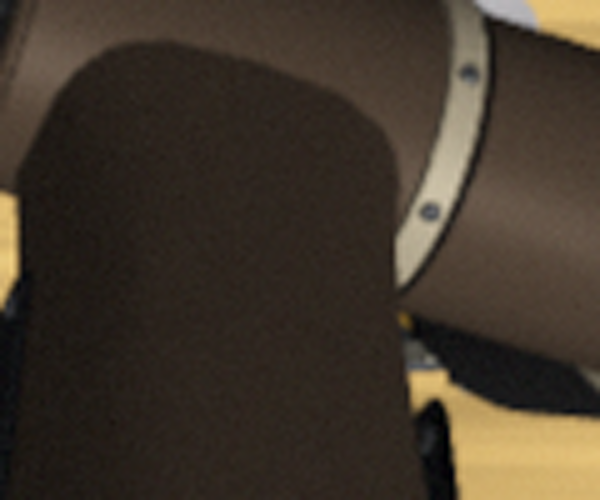

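```bash
cat >> h.py <<'E'
def packpt(tc,yaw,th,gx,gz,px,pz):
    """world pos of pack point (px,0,pz) when pack point (gx,0,gz) is at tc, lean th deg toward -x"""
    th=np.radians(th);a=np.radians(yaw);dx,dz=px-gx,pz-gz
    h=dx*np.cos(th)-dz*np.sin(th); z=dx*np.sin(th)+dz*np.cos(th)
    return np.array([tc[0]+h*np.cos(a),tc[1]+h*np.sin(a),tc[2]+z])
E
python3 - <<'E'
from h import *
c=cam("scene");s,p,R=tcp()
obs={"top+x":((232-2)/5+90,(303-2)/5+120),"bot+x":((260-2)/5+90,(489-2)/5+120)}
print(obs)
for th in [0,10,14,18,20,22,24,26]:
    print(th,*[proj(c,packpt(p,3.4,th,0,.1,x,z)).round(1) for x,z in [(.032,.13),(.032,0),(-.032,.13)]],packpt(p,3.4,th,0,.1,-.032,0)[2].round(4))
E
```

```text
{'top+x': (136.0, 180.2), 'bot+x': (141.6, 217.4)}
0 [135.3 180. ] [141.5 217.5] [133.6 170. ] 0.0055
10 [134.9 177.5] [141.7 218.6] [133.8 171.1] 0.0015
14 [134.7 176.6] [141.7 218.7] [133.8 171.6] 0.0008
18 [134.6 175.7] [141.7 218.6] [133.9 172.2] 0.0005
20 [134.5 175.3] [141.7 218.5] [134.  172.5] 0.0006
22 [134.4 174.9] [141.7 218.4] [134.  172.9] 0.0008
24 [134.4 174.5] [141.6 218.2] [134.1 173.2] 0.0012
26 [134.3 174.1] [141.6 218. ] [134.1 173.6] 0.0016
```

Emit:
step_arm:
  steps:
    - [[0, 0, 0.8], 0]
    - [[0, 0, 0.8], 0]
    - [[0, 0, 0.4], 0]
    - [[0, 0, 0], 0]
    - [[0.24, 0, 0], 0]
    - [[0, 0, 0], 0]
    - [[0, 0, 0], 0]

```text
time_s: 5.18
tcp_pos: [0.4409, -0.3226, 0.1003]
eef_rot: [147.1, 89.9, 150.5]
contact_force: [0.0, 0.9, -2.0]
gripper_width: 0.0279
```

Emit:
step_arm:
  steps:
    - [[0.1, 0, 0], 0]
    - [[0.05, 0, 0], 0]
    - [[0, 0, 0], 0]
    - [[0, 0, -0.25], 0]
    - [[0, 0, -0.25], 0]
    - [[0, 0, 0], 0]
  grip_force: 3

```text
time_s: 5.68
tcp_pos: [0.4312, -0.3235, 0.0981]
eef_rot: [-15.3, 89.9, -11.9]
contact_force: [0.6, 0.8, 3.1]
gripper_width: 0.0279
```

Emit:
step_arm:
  steps:
    - [[0, 0, -0.25], 0]
    - [[0, 0, -0.25], 0]
    - [[0, 0, 0], 0]

```text
time_s: 5.93
tcp_pos: [0.4206, -0.3239, 0.0977]
eef_rot: [144.9, 90.0, 148.3]
contact_force: [-0.0, 0.6, 2.4]
gripper_width: 0.0277
```

```bash
python3 - <<'E'
from h import *
c=cam("scene");s,p,R=tcp();print(p,s["contact_force"])
im=capture("scene"); cv2.imwrite("pics/s3.png",im); cv2.imwrite("pics/s3c.png",cv2.resize(im[140:230,100:190],None,fx=6,fy=6,interpolation=cv2.INTER_CUBIC))
for th in [0,5,10,14]:
    print(th,*[proj(c,packpt(p,3.4,th,0,.1,x,z)).round(1) for x,z in [(.032,.13),(.032,0),(-.032,.13)]],packpt(p,3.4,th,0,.1,-.032,0)[2].round(4))
E
```

```text
[ 0.42061272 -0.32390262  0.09772838] [-0.00819037  0.62412074  2.42243064]
0 [136.3 185.4] [142.5 223. ] [134.5 175.2] -0.0023
5 [136.1 184.2] [142.6 223.7] [134.6 175.6] -0.0047
10 [135.9 182.9] [142.7 224.1] [134.7 176.2] -0.0063
14 [135.7 182. ] [142.7 224.2] [134.8 176.7] -0.007
```

View pics/s3c.png

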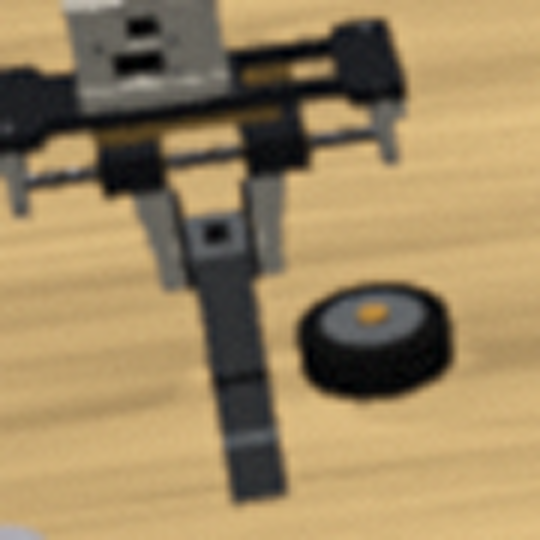

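Emit:
step_arm:
  steps:
    - [[0, 0, 0], 0]
    - [[0, 0, 0], 0]
    - [[0, 0, 0], 0]
    - [[-0.37, 0, 0.38], 0]
    - [[0, 0, 0.38], 0]
    - [[0, 0, 0], 0]
  fingers: 0.4

```text
time_s: 6.48
tcp_pos: [0.4391, -0.3234, 0.1057]
eef_rot: [-31.5, 89.9, -28.1]
contact_force: [1.6, 0.2, 0.1]
gripper_width: 0.0522
```

```bash
python3 - <<'E'
from h import *
c=cam("scene");s,p,R=tcp();print(p,s["contact_force"],s["gripper_width"])
im=capture("scene"); cv2.imwrite("pics/s4.png",im); cv2.imwrite("pics/s4c.png",cv2.resize(im[140:230,100:190],None,fx=6,fy=6,interpolation=cv2.INTER_CUBIC))
P=lambda x,y:((x+.5)/6-.5+100,(y+.5)/6-.5+140)
E
```

```text
[ 0.43914037 -0.3233849   0.10566566] [1.5571885  0.19312724 0.10735848] 0.05219667172851474
```

View pics/s4c.png

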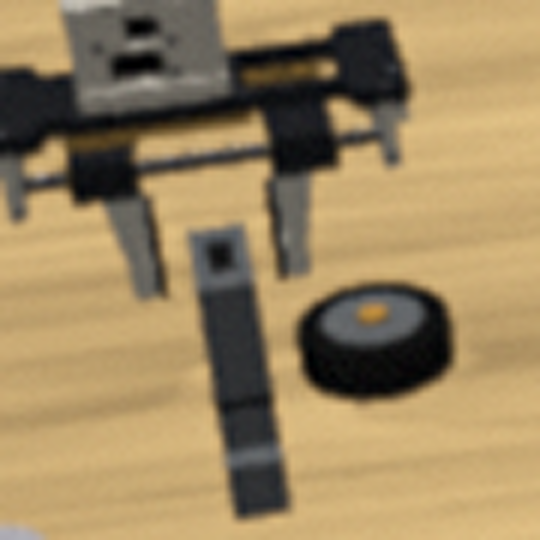

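```bash
python3 - <<'E'
from h import *
c=cam("scene")
P=lambda x,y:((x+.5)/6-.5+100,(y+.5)/6-.5+140)
for p,z in [((237,516),0),((289,508),0),((218,255),.13),((203,291),.13),((253,283),.13),((190,233),.13),((242,226),.13)]: print(p,onz(c,P(*p),z).round(4))
E
```

```text
(237, 516) [ 0.4674 -0.3321  0.    ]
(289, 508) [ 0.4668 -0.3067  0.    ]
(218, 255) [ 0.4366 -0.3225  0.13  ]
(203, 291) [ 0.47   -0.3301  0.13  ]
(253, 283) [ 0.4684 -0.3069  0.13  ]
(190, 233) [ 0.4108 -0.3353  0.13  ]
(242, 226) [ 0.4101 -0.3104  0.13  ]
```

Emit:
step_arm:
  steps:
    - [[0, 0, 0.62], 0]
    - [[0, 0, 0], 0]
    - [[0, 0, 0], 0]
    - [[0, 0, 0], 0]
    - [[0, 0, 0], 0]
    - [[0, 0, 0], 0]
    - [[0, 0, 0], 0]
    - [[0, 0, 0], 0]
    - [[0, 0, 0], 0]
    - [[0, 0, 0], 0]
  fingers: 1
  grip_force: 4

```text
time_s: 7.37
tcp_pos: [0.4491, -0.3223, 0.1049]
eef_rot: [143.5, 90.0, 146.9]
contact_force: [-0.2, 0.3, -2.0]
gripper_width: 0.028
```

Emit:
step_arm:
  steps:
    - [[-0.05, 0, -0.26], 0]
    - [[-0.1, 0, -0.26], 0]
    - [[-0.08, 0, -0.27], 0]
    - [[-0.07, 0, -0.27], 0]
    - [[-0.05, 0, -0.27], 0]
    - [[-0.04, 0, -0.27], 0]
    - [[-0.02, 0, -0.28], 0]
    - [[-0.01, 0, -0.28], 0]
    - [[0, 0, -0.1], 0]
    - [[0, 0, 0], 0]

```text
time_s: 8.2
tcp_pos: [0.4036, -0.325, 0.1135]
eef_rot: [104.2, 90.0, 107.6]
contact_force: [-0.8, -0.4, -1.9]
gripper_width: 0.0279
```

```bash
python3 - <<'E'
from h import *
c=cam("scene");s,p,R=tcp();print(p,s["contact_force"],s["gripper_width"])
im=capture("scene"); cv2.imwrite("pics/s5.png",im); cv2.imwrite("pics/s5c.png",cv2.resize(im[140:230,100:190],None,fx=6,fy=6,interpolation=cv2.INTER_CUBIC))
for th in [0,10,15,18,20,22,24,26]:
    print(th,*[proj(c,packpt(p,3.4,th,.012,.105,x,z)).round(1) for x,z in [(.032,.13),(.032,0),(-.032,.13)]],packpt(p,3.4,th,.012,.105,-.032,0)[2].round(4))
E
```

```text
[ 0.40356688 -0.32503757  0.11352194] [-0.77510233 -0.39726257 -1.89599295] 0.02788284220997597
0 [134.9 177.4] [141.1 214.9] [133.2 167.6] 0.0085
10 [134.6 175.8] [141.4 216.6] [133.5 169.4] 0.0025
15 [134.5 175. ] [141.5 217.1] [133.7 170.5] 0.0007
18 [134.4 174.6] [141.5 217.3] [133.8 171.1] 0.0001
20 [134.4 174.3] [141.5 217.3] [133.9 171.6] -0.0002
22 [134.3 174. ] [141.5 217.4] [133.9 172. ] -0.0003
24 [134.3 173.7] [141.5 217.3] [134.  172.5] -0.0003
26 [134.3 173.5] [141.5 217.3] [134.1 173. ] -0.0001
```

View pics/s5c.png

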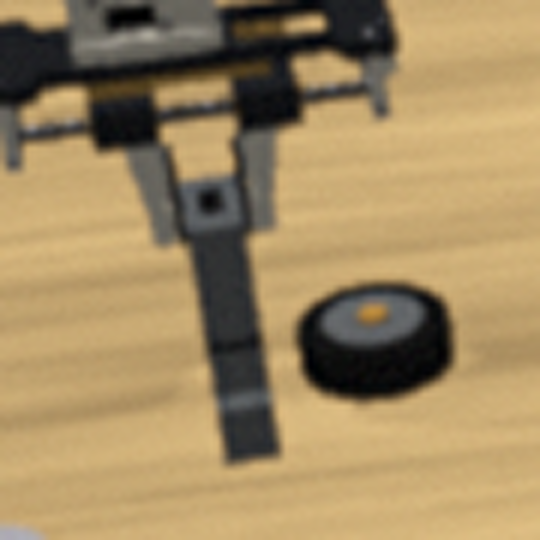

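Emit:
step_arm:
  steps:
    - [[-0.1, 0, 0.2], 0]
    - [[0, 0, 0.8], 0]
    - [[0, 0, 0.8], 0]
    - [[0, 0, 0.5], 0]
    - [[0, 0, 0], 0]
    - [[0.25, 0, 0], 0]
    - [[0.2, 0, 0], 0]
    - [[0, 0, 0], 0]

```text
time_s: 8.92
tcp_pos: [0.4501, -0.3224, 0.1062]
eef_rot: [-36.3, 90.0, -32.9]
contact_force: [0.1, -0.1, -0.0]
gripper_width: 0.0281
```

Touching. Press a little and drag at lowest grip with less rise.

Emit:
step_arm:
  steps:
    - [[0.12, 0, 0], 0]
    - [[0, 0, -0.26], 0]
    - [[0, 0, -0.26], 0]
    - [[-0.03, 0, -0.27], 0]
    - [[-0.03, 0, -0.27], 0]
    - [[0, 0, 0], 0]
  grip_force: 3

```text
time_s: 9.42
tcp_pos: [0.4271, -0.3234, 0.1052]
eef_rot: [147.9, 89.9, 151.3]
contact_force: [0.2, -0.8, -1.2]
gripper_width: 0.028
```

```bash
python3 - <<'E'
from h import *
c=cam("scene");s,p,R=tcp();print(p,s["contact_force"],s["gripper_width"])
im=capture("scene"); cv2.imwrite("pics/s6.png",im); cv2.imwrite("pics/s6c.png",cv2.resize(im[140:230,100:190],None,fx=6,fy=6,interpolation=cv2.INTER_CUBIC))
for th in [0,5,10,15,18]:
    print(th,*[(((proj(c,packpt(p,3.4,th,.012,.105,x,z))-[100,140]+.5)*6)).round(0) for x,z in [(.032,.13),(.032,0),(-.032,.13)]],packpt(p,3.4,th,.012,.105,-.032,0)[2].round(4))
E
```

```text
[ 0.42705447 -0.32339714  0.10515627] [ 0.2120818  -0.7698213  -1.22452814] 0.02799085376383068
0 [219. 266.] [256. 491.] [209. 205.] 0.0002
5 [219. 260.] [258. 497.] [210. 210.] -0.0033
10 [218. 255.] [258. 502.] [211. 215.] -0.0059
15 [217. 251.] [259. 505.] [212. 222.] -0.0077
18 [217. 248.] [259. 506.] [212. 226.] -0.0083
```

View pics/s6c.png

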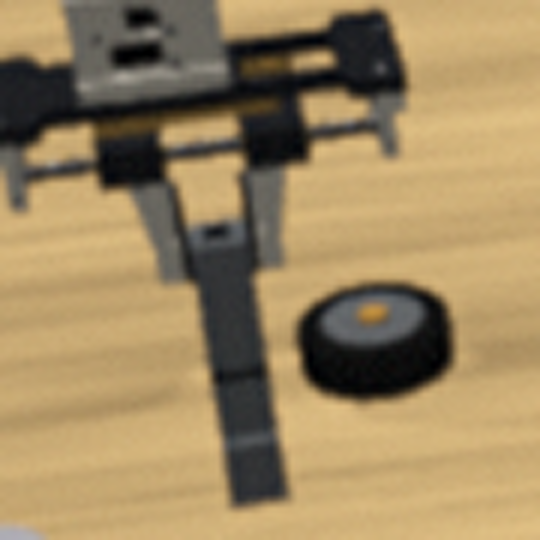

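Emit:
step_arm:
  steps:
    - [[0.03, 0, -0.25], 0]
    - [[0, 0, -0.25], 0]
    - [[0, 0, -0.25], 0]
    - [[0, 0, 0], 0]

```text
time_s: 9.8
tcp_pos: [0.4126, -0.3242, 0.1043]
eef_rot: [144.9, 89.9, 148.3]
contact_force: [-0.7, -0.1, -0.7]
gripper_width: 0.0282
```

```bash
python3 - <<'E'
from h import *
c=cam("scene");s,p,R=tcp();print(p,s["contact_force"],s["gripper_width"])
im=capture("scene"); cv2.imwrite("pics/s7.png",im); cv2.imwrite("pics/s7c.png",cv2.resize(im[140:230,100:190],None,fx=8,fy=8,interpolation=cv2.INTER_CUBIC)[80:680,:720])
for th in [10,15,18,20,22,24,28]:
    print(th,*[(((proj(c,packpt(p,3.4,th,.012,.111,x,z))-[100,140]+.5)*8)-[0,80]).round(0) for x,z in [(.032,.13),(.032,0),(-.032,.13)]],packpt(p,3.4,th,.012,.111,-.032,0)[2].round(4))
E
```

```text
[ 0.41257425 -0.32421481  0.10434161] [-0.67505242 -0.1263968  -0.73989558] 0.028167566271751446
10 [290. 259.] [344. 584.] [281. 206.] -0.0126
15 [289. 253.] [345. 589.] [282. 215.] -0.0143
18 [289. 250.] [345. 591.] [283. 220.] -0.0148
20 [288. 248.] [345. 592.] [284. 224.] -0.015
22 [288. 246.] [345. 592.] [284. 228.] -0.0151
24 [287. 244.] [345. 592.] [285. 232.] -0.015
28 [287. 240.] [345. 591.] [286. 240.] -0.0143
```

View pics/s7c.png

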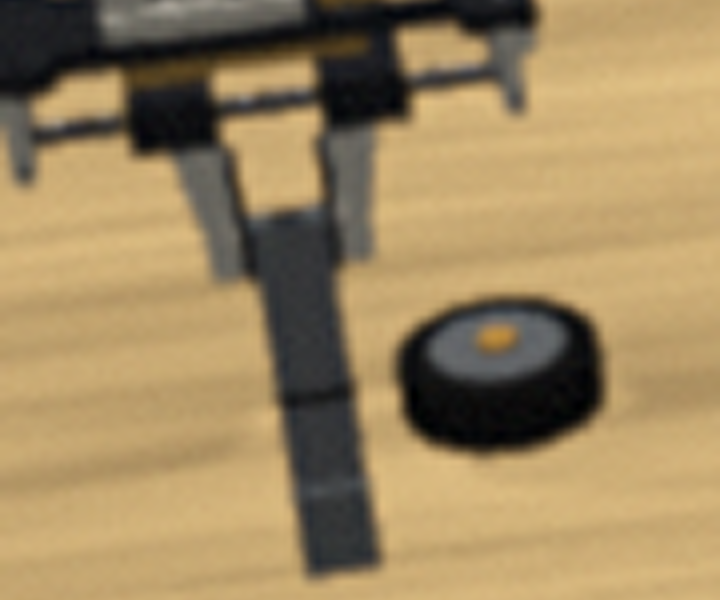

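Emit:
step_arm:
  steps:
    - [[0, 0, 0], 0]
    - [[0, 0, 0], 0]
    - [[0, 0, 0], 0]
    - [[-0.5, 0, 0], 0]
    - [[-0.9, 0, 0], 0]
    - [[-0.9, 0, 0], 0]
    - [[-0.9, 0, 0], 0]
    - [[-0.9, 0, 0], 0]
    - [[-0.9, 0, 0], 0]
    - [[-0.9, 0, 0], 0]
    - [[-0.9, 0, 0], 0]
    - [[-0.9, 0, 0], 0]
    - [[-0.9, 0, 0], 0]
    - [[-0.5, 0, 0], 0]
    - [[0, 0, 0], 0]
    - [[0, 0, 0], 0]
  grip_force: 30

```text
time_s: 11.18
tcp_pos: [0.414, -0.3242, 0.2866]
eef_rot: [19.5, 89.9, 22.8]
contact_force: [0.1, 1.3, -3.7]
gripper_width: 0.028
```

```bash
python3 - <<'E'
from h import *
s,p,R=tcp();print(p,s["contact_force"],s["gripper_width"])
c=cam("wrist");cv2.imwrite("pics/w8.png",capture("wrist")); np.savez("w8.npz",K=c[0],R=c[1],t=c[2])
im=capture("scene"); cv2.imwrite("pics/s8.png",im); cv2.imwrite("pics/s8c.png",cv2.resize(im[90:210,80:190],None,fx=5,fy=5,interpolation=cv2.INTER_CUBIC))
plan([.55,-.066,.28],89)
E
```

```text
[ 0.41404701 -0.32419452  0.28659908] [ 0.09286538  1.26368542 -3.65174502] 0.027997966966143897
pos [ 0.4134 -0.324   0.2854] jaw yaw 93.37 turn units 0.728 shift units(cur frame) [ 0.272 12.476  7.576] F [-0.2  0.1 -1.9] w 0.0281 t 11.28
 shift after turn [ 0.272 13.017  6.604]
```

View pics/s8c.png

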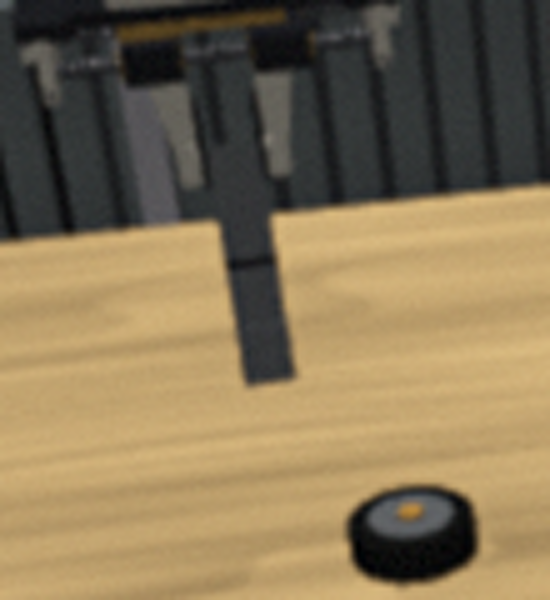

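View pics/w8.png

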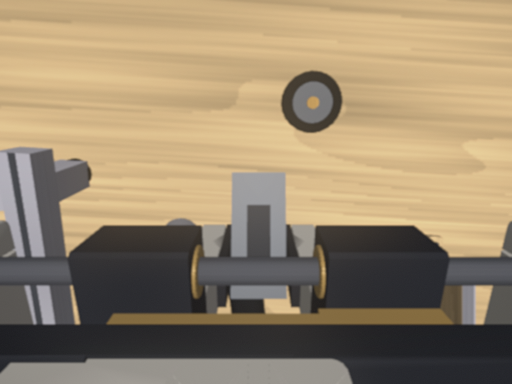

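```bash
cat > est.py <<'E'
from h import *
from scipy.optimize import least_squares
def est(wc,sc,p,yaw,wobs,sobs,x0=(25,.012,.095)):
    # wobs: rows of top -x edge, top +x edge (wrist); sobs: rows of bottom +x edge, band (scene)
    def f(q):
        th,gx,gz=q; g=lambda c,x,z:proj(c,packpt(p,yaw,th,gx,gz,x,z))[1]
        r=[]
        for (x,z),v in wobs: r.append((g(wc,x,z)-v)/2)
        for (x,z),v in sobs: r.append(g(sc,x,z)-v)
        return r
    s=least_squares(f,x0,x_scale=[1,.001,.001]); print("theta,gx,gz",s.x.round(4),"res",s.fun.round(2)); return s.x
E
python3 - <<'E'
from est import *
d=np.load("w8.npz"); wc=(d["K"],d["R"],d["t"])
im=cv2.imread("pics/w8.png"); g=cv2.cvtColor(im,6)
print(g[160:185,258]); print(g[285:305,240],g[285:305,285])
s,p,R=tcp()
est(wc,cam("scene"),np.array([.4134,-.324,.286]),3.4,[((-.032,.13),173),((.032,.13),298)],[((.032,0),166.2),((.032,.065),142.8)])
E
```

```text
[191 192 193 194 191 185 178 172 169 169 175 179 173 164 160 161 160 159
 160 161 160 160 160 160 160]
[104 128 137 136 137 136 136 136 135 135 135 136 131 111  77  47  40  39
  41  41] [106 132 144 143 142 141 141 140 139 140 139 139 141 155 178 190 193 192
 193 193]
theta,gx,gz [1.57143e+01 1.30000e-03 9.98000e-02] res [-0.06  0.06 -0.01  0.07]
```

```bash
python3 - <<'E'
from est import *
d=np.load("w8.npz"); wc=(d["K"],d["R"],d["t"])
p=np.array([.4134,-.324,.286]);sc=cam("scene")
for a,b,c_,e in [(1.5,0,0,0),(0,1.5,0,0),(0,0,.7,0),(0,0,0,.7)]:
    est(wc,sc,p,3.4,[((-.032,.13),173+a),((.032,.13),298+b)],[((.032,0),166.2+c_),((.032,.065),142.8+e)])
for q in [(15.7,.0013,.0998),(25,.012,.095)]:
    for x in (-.032,.032):
        X=packpt(p,3.4,*q,x,.13); n=np.array([-np.sin(.0593),np.cos(.0593),0])*.014
        print(q,x,proj(wc,X+n).round(1),proj(wc,X-n).round(1))
    print(proj(sc,packpt(p,3.4,*q,.032,0)),proj(sc,packpt(p,3.4,*q,.032,.065)))
E
```

```text
theta,gx,gz [ 2.55088e+01 -3.00000e-03  1.04000e-01] res [-0.03  0.03  0.28 -0.25]
theta,gx,gz [1.72516e+01 3.00000e-04 9.98000e-02] res [ 0.21 -0.19 -0.07 -0.15]
theta,gx,gz [ 2.08077e+01 -9.00000e-04  1.02300e-01] res [ 0.13 -0.11 -0.26  0.12]
theta,gx,gz [1.35635e+01 2.20000e-03 1.00000e-01] res [ 0.17 -0.17  0.11 -0.29]
(15.7, 0.0013, 0.0998) -0.032 [285.6 173. ] [230.6 173. ]
(15.7, 0.0013, 0.0998) 0.032 [285.6 298.2] [230.9 298.3]
[133.31491337 166.1964097 ] [129.46276032 142.87116113]
(25, 0.012, 0.095) -0.032 [285.1 142.7] [231.  142.8]
(25, 0.012, 0.095) 0.032 [287.  269.8] [229.4 269.8]
[132.82568574 163.19150559] [128.8963263  139.50099252]
```

```bash
python3 - <<'E'
import cv2,numpy as np
g=cv2.cvtColor(cv2.imread("pics/w8.png"),6).astype(int)
for r in (178,182,200,288,292,296): print(r,g[r,224:240],g[r,278:298])
E
```

```text
178 [184 185 185 184 185 185 184 177 166 159 159 158 159 160 160 159] [159 159 159 160 159 159 162 174 188 193 192 193 193 193 193 193 194 192
 194 194]
182 [198 197 197 198 197 197 196 186 170 159 158 159 159 159 159 159] [159 159 159 159 158 158 161 175 187 192 192 191 191 192 192 193 192 192
 193 193]
200 [192 191 192 192 191 192 189 179 163 156 156 157 157 158 157 156] [157 158 157 157 157 156 160 171 186 194 195 194 194 194 193 194 194 194
 195 194]
288 [ 51  45  39  34  36  56  95 126 137 137 137 136 136 137 137 136] [137 137 137 137 137 137 136 143 156 151 109  59  38  44  52  55  54  54
  54  53]
292 [ 51  46  38  37  39  58  98 127 136 135 135 135 135 136 136 136] [136 136 136 136 136 135 135 140 160 171 149  92  45  43  53  54  54  54
  53  54]
296 [ 51  45  57  89 104  92 101 126 136 136 135 135 135 135 135 136] [134 134 134 134 134 134 134 139 157 176 169 130  74  47  50  53  53  52
  52  52]
```

Emit:
step_arm:
  steps:
    - [[-0.3, 0, 0], 0.73]
    - [[0, 0.93, 1], 0]
    - [[0, 0.93, 1], 0]
    - [[0, 0.93, 1], 0]
    - [[0, 0.93, 1], 0]
    - [[0, 0.93, 1], 0]
    - [[0, 0.93, 1], 0]
    - [[0, 0.93, 1], 0]
    - [[0, 0.93, 1], 0]
    - [[0, 0.93, 1], 0]
    - [[0, 0.93, 1], 0]
    - [[0, 0.93, 1], 0]
    - [[0, 0.93, 1], 0]
    - [[0, 0.93, 1], 0]
    - [[0, 0.93, 1], 0]
    - [[0, 0, 0], 0]
    - [[0, 0, 0], 0]
    - [[0, 0, 0], 0]

```text
time_s: 12.78
tcp_pos: [0.698, -0.0689, 0.2909]
eef_rot: [-171.4, 89.8, -172.4]
contact_force: [-0.7, 0.3, -1.9]
gripper_width: 0.0275
```

```bash
python3 - <<'E'
from h import *
c=cam("wrist");s,p,R=tcp();cv2.imwrite("pics/w9.png",capture("wrist")); np.savez("w9.npz",K=c[0],R=c[1],t=c[2],p=p,Rt=R)
plan([.55,-.066,.28],89)
E
```

```text
pos [ 0.6979 -0.0693  0.2916] jaw yaw 88.98 turn units -0.003 shift units(cur frame) [ 0.594  0.034 -7.395] F [-0.2 -1.2 -3.4] w 0.0278 t 12.83
 shift after turn [ 0.594  0.036 -7.395]
```

View pics/w9.png

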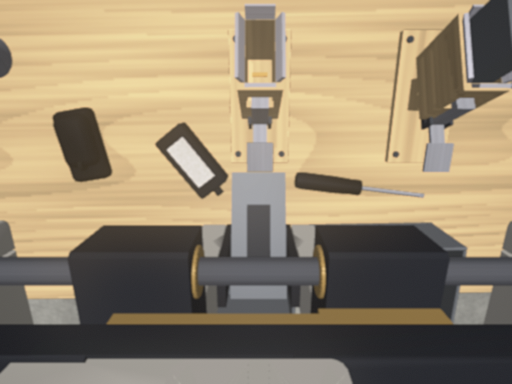

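```bash
python3 - <<'E'
import cv2
im=cv2.imread("pics/w9.png"); cv2.imwrite("pics/w9c.png",cv2.resize(im[0:100,215:305],None,fx=6,fy=6,interpolation=cv2.INTER_CUBIC))
E
```

```text
(no output)
```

View pics/w9c.png

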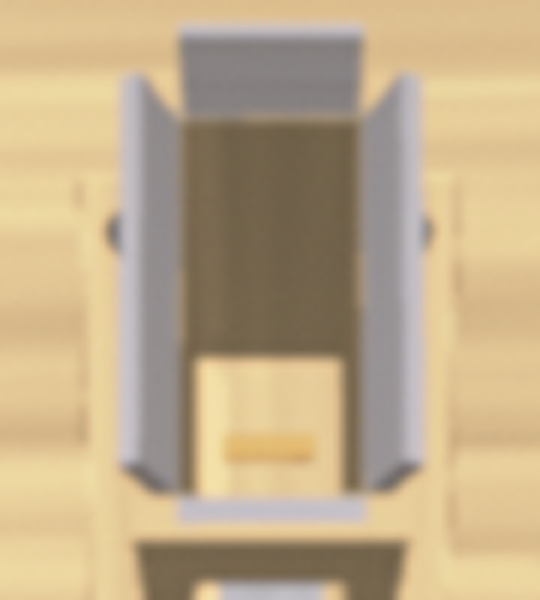

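```bash
python3 - <<'E'
from h import *
d=np.load("w9.npz"); wc=(d["K"],d["R"],d["t"]); T=cam("top")
P=lambda x,y:((x+.5)/6-.5+215,(y+.5)/6-.5)
a=onz(wc,P(183,118),.1032);b=onz(wc,P(360,118),.1032); print("mouth -x edge",a,b,"width",a[1]-b[1],"floor x",a[0]+.062,b[0]+.062,"yc",(a+b)[1]/2)
a=onz(wc,P(195,355),.0291);b=onz(wc,P(343,355),.0291); print("floor -x edge",a,b,"floor x",a[0]+.032,b[0]+.032,"yc",(a+b)[1]/2)
for q in [(238,155),(281.5,154),(232.5,39),(288,39)]: print("bolt W",onz(wc,q,.013).round(4))
# pad in wrist
for q in [(248,143),(273,143),(274,172),(246,172)]: print("pad W",onz(wc,q,.067).round(4))
# top view: lip outer edges
PT=lambda x,y:((x-370+.5)/6-.5+250,(y+.5)/6-.5+120)
for nm,q,z in [("-x lip mid",(525,432),.1),("-x pocket mouth edge",(525,408),.1032)]: print(nm,onz(T,PT(*q),z).round(4))
# triangulate -x pocket mouth edge corners
print(tri([(T,PT(490,408)),(wc,P(183,118))]),tri([(T,PT(558,408)),(wc,P(360,118))]))
E
```

```text
mouth -x edge [ 0.53811818 -0.07972878  0.1032    ] [ 0.53868008 -0.04861574  0.1032    ] width -0.031113037599188875 floor x 0.600118175800926 0.6006800793895675 yc -0.06417225989786396
floor -x edge [ 0.56729943 -0.0810407   0.0291    ] [ 0.56788337 -0.0486264   0.0291    ] floor x 0.5992994278883228 0.5998833681060548 yc -0.06483355299868773
bolt W [ 0.6971 -0.0987  0.013 ]
bolt W [ 0.6968 -0.0342  0.013 ]
bolt W [ 0.5404 -0.1004  0.013 ]
bolt W [ 0.5417 -0.026   0.013 ]
pad W [ 0.6728 -0.0815  0.067 ]
pad W [ 0.6734 -0.0492  0.067 ]
pad W [ 0.7117 -0.0481  0.067 ]
pad W [ 0.711  -0.0852  0.067 ]
-x lip mid [ 0.5292 -0.0665  0.1   ]
-x pocket mouth edge [ 0.5394 -0.0663  0.1032]
(array([ 0.53873296, -0.06552004,  0.09911955]), [np.float64(0.014411062437676238), np.float64(0.014411062437676208)]) (array([ 0.53989283, -0.06388629,  0.13208798]), [np.float64(0.014825668745617674), np.float64(0.014825668745617644)])
```

Emit:
step_arm:
  steps:
    - [[0, 0.12, -0.92], 0]
    - [[0, 0, -0.92], 0]
    - [[0, 0, -0.92], 0]
    - [[0, 0, -0.92], 0]
    - [[0, 0, -0.92], 0]
    - [[0, 0, -0.92], 0]
    - [[0.3, 0, -0.92], 0]
    - [[0.5, 0, -0.92], 0]
    - [[0.5, 0, -0.92], 0]
    - [[0.5, 0, -0.89], 0]
    - [[0, 0, 0], 0]
    - [[0, 0, 0], 0]

```text
time_s: 13.83
tcp_pos: [0.5138, -0.0641, 0.2572]
eef_rot: [12.9, 89.9, 11.9]
contact_force: [0.2, -0.6, -1.9]
gripper_width: 0.0274
```

```bash
python3 - <<'E'
from h import *
plan([.5146,-.0635,.2552],89)
im=capture("scene"); cv2.imwrite("pics/s10.png",im); cv2.imwrite("pics/s10c.png",cv2.resize(im[110:260,180:300],None,fx=4,fy=4,interpolation=cv2.INTER_CUBIC))
im=capture("top"); cv2.imwrite("pics/t10.png",im)
E
```

```text
pos [ 0.5138 -0.0641  0.2572] jaw yaw 88.96 turn units -0.006 shift units(cur frame) [0.099 0.031 0.038] F [ 0.2 -0.6 -1.9] w 0.0274 t 13.83
 shift after turn [0.099 0.031 0.038]
```

View pics/s10c.png

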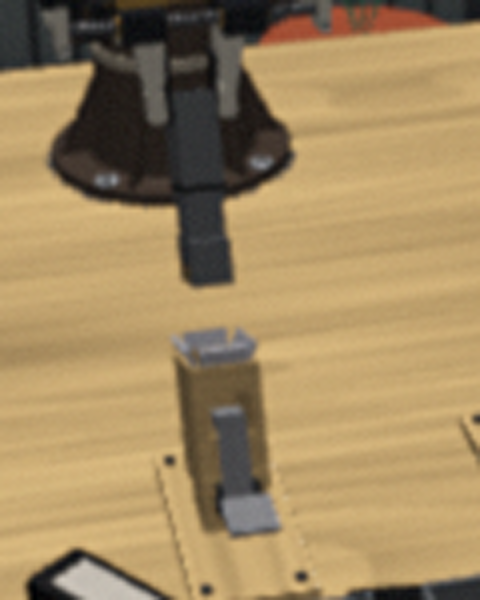

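View pics/t10.png

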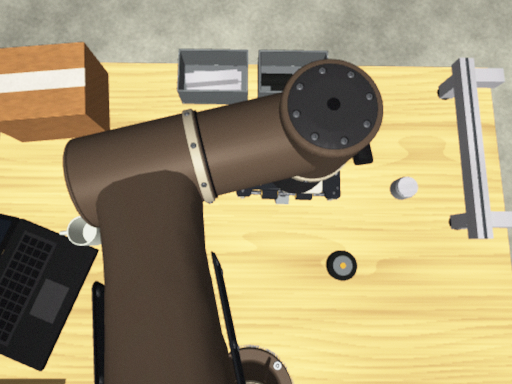

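```bash
python3 - <<'E'
from h import *
S=cam("scene"); s,p,R=tcp()
f=lambda X:((proj(S,X)-[180,110]+.5)*4).round(1)
for q in [(14,0,.1),(18,0,.1),(22,0,.1),(26,0,.1)]:
    print(q,*[f(packpt(p,-1,*q,x,z)) for x,z in [(.032,0),(.032,.031),(.032,.065)]])
F=np.array([.6008,-.065,.042]);a=np.radians(-1)
xs=np.array([.927*np.cos(a),.927*np.sin(a),.3746]);zs=np.array([-.3746*np.cos(a),-.3746*np.sin(a),.927]);ys=np.cross(zs,xs)
for c in [(.0345,.01575,.08),(.0345,-.01575,.08),(.0425,.02375,.08),(.0425,-.02375,.08)]: print(f(F+xs*c[0]+ys*c[1]+zs*c[2]))
n=ys*.014
print(f(packpt(p,-1,20,0,.1,.032,0)+n),f(packpt(p,-1,20,0,.1,.032,0)-n))
E
```

```text
(14, 0, 0.1) [210.3 288. ] [206.7 243.6] [202.6 194.2]
(18, 0, 0.1) [211.7 287. ] [207.5 241.8] [202.9 191.6]
(22, 0, 0.1) [213.  285.3] [208.3 239.4] [203.1 188.6]
(26, 0, 0.1) [214.1 282.9] [209.  236.5] [203.3 185.4]
[244.3 358.5]
[198.2 364.3]
[258.  358.9]
[188.1 367.7]
[232.8 283.8] [191.7 288.7]
```

```bash
python3 - <<'E'
import cv2
im=cv2.imread("pics/s10.png"); cv2.imwrite("pics/s10d.png",cv2.resize(im[150:210,215:255],None,fx=10,fy=10,interpolation=cv2.INTER_CUBIC))
g=cv2.cvtColor(im,6)
for r in (174,176,178,179): print(r,g[r,218:246])
for r in (204,210,216): print(r,g[r,218:254])
E
```

```text
174 [166 169 170 167 170 165 138  65  34  44  47  51  55  51  51  52  50  52
  49  83 147 173 173 171 171 175 169 171]
176 [172 173 174 171 175 176 159  84  43  46  48  54  50  51  50  56  49  51
  52  73 125 164 171 167 164 167 164 164]
178 [172 172 176 174 173 175 160  97  52  48  47  50  54  47  52  50  51  49
  47  63 119 165 172 170 172 173 176 173]
179 [171 171 170 170 171 170 159 116  69  49  46  46  49  50  48  48  47  49
  48  63 113 166 173 172 173 172 172 172]
204 [177 173 172 173 173 154  96  67  69  78  87  87  89  87  87  90  88  88
  88  90  93  87  90  92  89  90 101 140 170 175 176 179 177 179 176 175]
210 [173 171 174 173 176 168 138  82  66  73  83  89  90  89  90  90  88  87
  89  88  83  81  69  71  74  85  90 119 167 176 175 175 177 177 176 176]
216 [174 175 174 175 173 173 164 120  80  68  77  84  86  88  91  78  67  69
  70  68  69  72  73  75  81  84  86  93 134 166 169 166 166 166 165 168]
```

View pics/s10d.png

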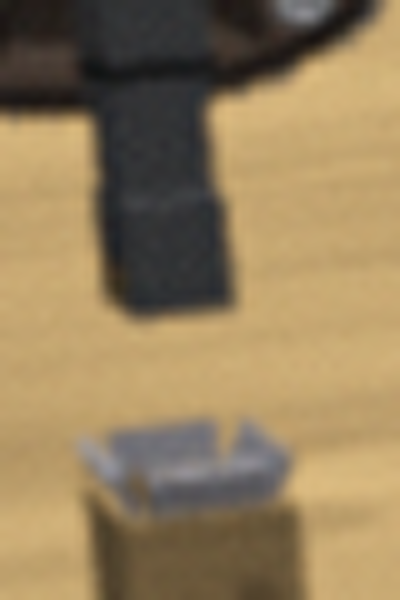

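Emit:
step_arm:
  steps:
    - [[0.1, 0.03, 0.04], 0]
    - [[0.46, 0, 0.19], 0]
    - [[0.46, 0, 0.19], 0]
    - [[0.46, 0, 0.19], 0]
    - [[0.46, 0, 0.19], 0]
    - [[0, 0, 0], 0]
  grip_force: 12

```text
time_s: 14.43
tcp_pos: [0.5306, -0.0631, 0.2146]
eef_rot: [-172.7, 89.7, -173.7]
contact_force: [0.1, -0.6, -3.2]
gripper_width: 0.0278
```

```bash
python3 - <<'E'
from h import *
plan([.5457,-.064,.1783],89)
im=capture("scene"); cv2.imwrite("pics/s11.png",im); cv2.imwrite("pics/s11d.png",cv2.resize(im[150:225,210:260],None,fx=8,fy=8,interpolation=cv2.INTER_CUBIC))
E
```

```text
pos [ 0.5306 -0.0631  0.2146] jaw yaw 88.97 turn units -0.005 shift units(cur frame) [ 1.813 -0.031  0.764] F [ 0.1 -0.6 -3.2] w 0.0278 t 14.43
 shift after turn [ 1.813 -0.031  0.764]
```

View pics/s11d.png

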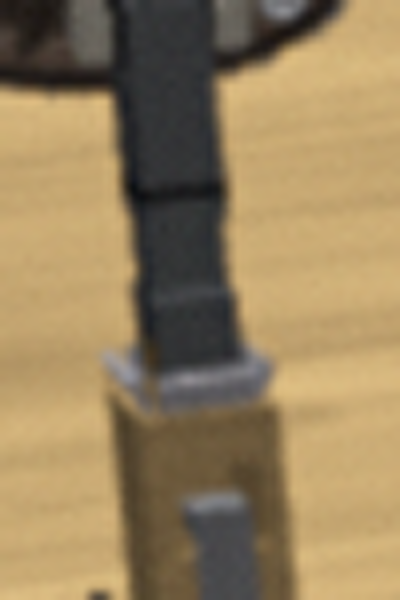

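Emit:
step_arm:
  steps:
    - [[0.3, 0, 0.12], 0]
    - [[0.3, 0, 0.12], 0]
    - [[0.3, 0, 0.12], 0]
    - [[0, 0, 0], 0]

```text
time_s: 14.82
tcp_pos: [0.5381, -0.0631, 0.1984]
eef_rot: [175.1, 89.9, 174.1]
contact_force: [-0.2, -0.2, -2.9]
gripper_width: 0.0279
```

Emit:
step_arm:
  steps:
    - [[0.3, 0, 0.12], 0]
    - [[0.3, 0, 0.12], 0]
    - [[0.2, 0, 0.08], 0]
    - [[0, 0, 0], 0]

```text
time_s: 15.15
tcp_pos: [0.5447, -0.0632, 0.1827]
eef_rot: [-175.8, 89.9, -176.8]
contact_force: [0.1, -0.6, -1.7]
gripper_width: 0.0282
```

```bash
python3 - <<'E'
from h import *
plan([.5457,-.064,.1783],89)
im=capture("scene"); cv2.imwrite("pics/s12.png",im); cv2.imwrite("pics/s12d.png",cv2.resize(im[150:225,210:260],None,fx=8,fy=8,interpolation=cv2.INTER_CUBIC))
E
```

```text
pos [ 0.5447 -0.0632  0.1827] jaw yaw 88.99 turn units -0.002 shift units(cur frame) [ 0.218 -0.037  0.051] F [ 0.1 -0.6 -1.7] w 0.0282 t 15.15
 shift after turn [ 0.218 -0.037  0.051]
```

View pics/s12d.png

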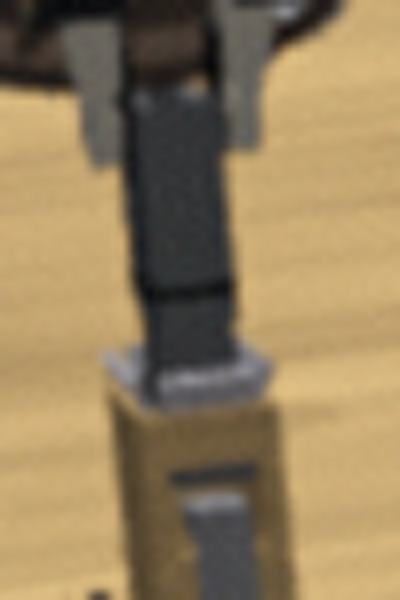

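Emit:
step_arm:
  steps:
    - [[0.15, 0, 0.06], 0]
    - [[0.1, 0, 0.04], 0]
    - [[0, 0, 0], 0]

```text
time_s: 15.45
tcp_pos: [0.5468, -0.0633, 0.1785]
eef_rot: [167.0, 90.0, 166.0]
contact_force: [0.0, -0.3, -2.7]
gripper_width: 0.0277
```

Emit:
step_arm:
  steps:
    - [[0.15, 0, 0.06], 0]
    - [[0.1, 0, 0.04], 0]
    - [[0, 0, 0], 0]

```text
time_s: 15.7
tcp_pos: [0.5484, -0.0637, 0.1752]
eef_rot: [-86.5, 90.0, -87.4]
contact_force: [-5.7, 0.8, 8.3]
gripper_width: 0.0281
```

Emit:
step_arm:
  steps:
    - [[0, 0, 0], 0]
    - [[0, 0, 0], 0]
    - [[0, 0, 0], 0]
    - [[0, 0, 0], 0]
    - [[0, 0, 0], 0]
    - [[0, 0, 0], 0]
  fingers: 0.3

```text
time_s: 16.2
tcp_pos: [0.5488, -0.0633, 0.1738]
eef_rot: [-121.6, 90.0, -122.6]
contact_force: [0.5, -0.2, -0.5]
gripper_width: 0.0599
```

```bash
python3 - <<'E'
from h import *
plan([.5457,-.064,.1783],89)
im=capture("scene"); cv2.imwrite("pics/s13.png",im); cv2.imwrite("pics/s13d.png",cv2.resize(im[150:225,210:260],None,fx=8,fy=8,interpolation=cv2.INTER_CUBIC))
E
```

```text
pos [ 0.5488 -0.0633  0.1738] jaw yaw 89.0 turn units -0.0 shift units(cur frame) [-0.226 -0.035 -0.155] F [ 0.5 -0.2 -0.5] w 0.0599 t 16.2
 shift after turn [-0.226 -0.035 -0.155]
```

View pics/s13d.png

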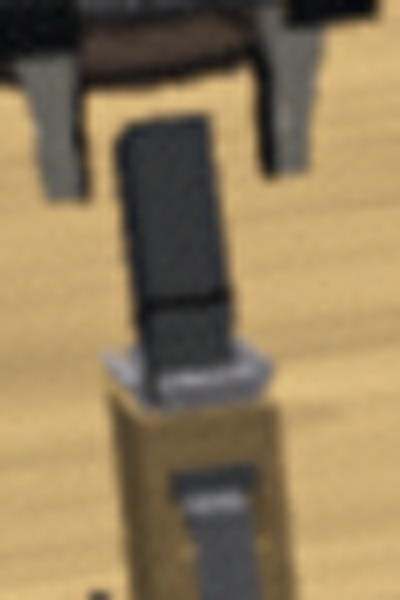

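Emit:
step_arm:
  steps:
    - [[-0.5, 0, 0], 0]
    - [[-1, 0, 0], 0]
    - [[-1, 0, 0], 0]
    - [[-1, 0, 0], 0]
    - [[-1, 0, 0], 0]
    - [[0, 0, 0.93], 0]
    - [[0, 0, 0.93], 0]
    - [[0, 0, 0.93], 0]
    - [[0, 0, 0.93], 0]
    - [[0, 0, 0.93], 0]
    - [[0, 0, 0.93], 0]
    - [[0, 0, 0.93], 0]
    - [[0, 0, 0.93], 0]
    - [[0, 0, 0], 0]
    - [[0, 0, 0], 0]

```text
time_s: 17.5
tcp_pos: [0.6979, -0.066, 0.2634]
eef_rot: [-168.3, 89.9, -169.3]
contact_force: [-0.7, -0.5, -0.7]
gripper_width: 0.0612
```

Emit:
step_arm:
  steps:
    - [[0, 0, 0], 0]
    - [[0, 0, 0], 0]
    - [[0, 0, 0], 0]
    - [[0, 0, 0], 0]
  fingers: 1

```text
time_s: 17.83
tcp_pos: [0.6971, -0.0659, 0.2646]
eef_rot: [11.4, 90.0, 10.4]
contact_force: [-0.4, 0.2, 0.1]
gripper_width: 0.0401
```

```bash
python3 - <<'E'
from h import *
plan([.698,-.066,.095],89)
c=cam("wrist");s,p,R=tcp();cv2.imwrite("pics/w14.png",capture("wrist"))
im=capture("scene"); cv2.imwrite("pics/s14.png",im); cv2.imwrite("pics/s14d.png",cv2.resize(im[100:250,190:290],None,fx=4,fy=4,interpolation=cv2.INTER_CUBIC))
E
```

```text
pos [ 0.6971 -0.0659  0.2646] jaw yaw 89.0 turn units 0.001 shift units(cur frame) [ 8.48e+00 -4.00e-03  3.80e-02] F [-0.4  0.2  0.1] w 0.0401 t 17.83
 shift after turn [ 8.48e+00 -4.00e-03  3.80e-02]
```

View pics/w14.png

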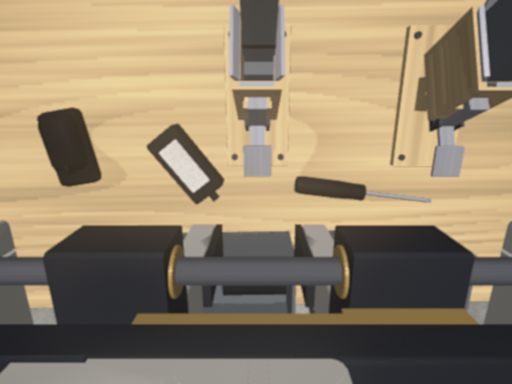

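View pics/s14d.png

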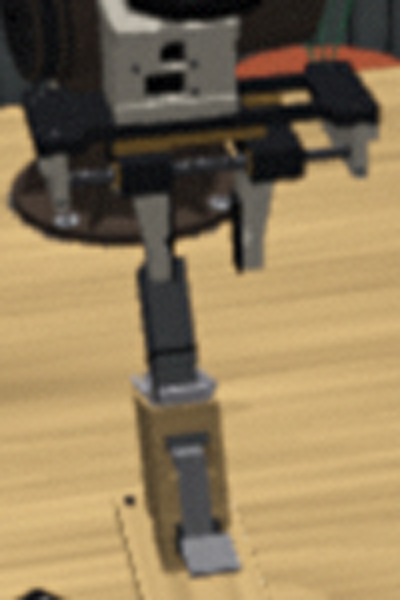

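Emit:
step_arm:
  steps:
    - [[0.9, 0, 0.04], 0]
    - [[0.9, 0, 0], 0]
    - [[0.9, 0, 0], 0]
    - [[0.9, 0, 0], 0]
    - [[0.9, 0, 0], 0]
    - [[0.9, 0, 0], 0]
    - [[0.9, 0, 0], 0]
    - [[0.9, 0, 0], 0]
    - [[0.8, 0, 0], 0]
    - [[0.3, 0, 0], 0]
    - [[0, 0, 0], 0]

```text
time_s: 18.85
tcp_pos: [0.6972, -0.0661, 0.0962]
eef_rot: [-173.5, 89.8, -174.5]
contact_force: [-0.6, 0.2, -0.8]
gripper_width: 0.0005
```

```bash
python3 - <<'E'
from h import *
plan([.698,-.066,.086],89)
im=capture("scene"); cv2.imwrite("pics/s15.png",im); cv2.imwrite("pics/s15d.png",cv2.resize(im[130:270,190:290],None,fx=4,fy=4,interpolation=cv2.INTER_CUBIC))
E
```

```text
pos [ 0.6972 -0.0661  0.0962] jaw yaw 88.99 turn units -0.002 shift units(cur frame) [0.507 0.004 0.042] F [-0.6  0.2 -0.8] w 0.0005 t 18.85
 shift after turn [0.507 0.004 0.042]
```

View pics/s15d.png

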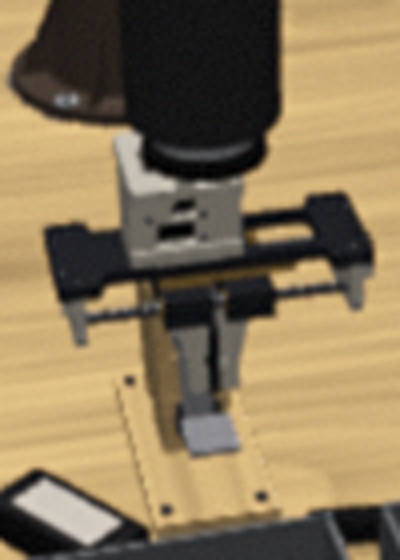

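Fingers are over the pad. Press down in small steps, following it slightly away.

Emit:
step_arm:
  steps:
    - [[0.25, 0, 0], 0]
    - [[0.25, 0, 0], 0]
    - [[0.25, 0, 0.05], 0]
    - [[0.2, 0, 0.05], 0]
    - [[0, 0, 0], 0]

```text
time_s: 19.32
tcp_pos: [0.6999, -0.066, 0.0778]
eef_rot: [-179.1, 89.9, 179.9]
contact_force: [0.1, -0.1, 0.1]
gripper_width: 0.0004
```

```bash
python3 - <<'E'
from h import *
plan([.698,-.066,.086],89)
im=capture("scene"); cv2.imwrite("pics/s16.png",im); cv2.imwrite("pics/s16d.png",cv2.resize(im[190:265,215:275],None,fx=8,fy=8,interpolation=cv2.INTER_CUBIC))
E
```

```text
pos [ 0.6999 -0.066   0.0778] jaw yaw 88.99 turn units -0.002 shift units(cur frame) [-0.407 -0.001 -0.098] F [ 0.1 -0.1  0.1] w 0.0004 t 19.32
 shift after turn [-0.407 -0.001 -0.098]
```

View pics/s16d.png

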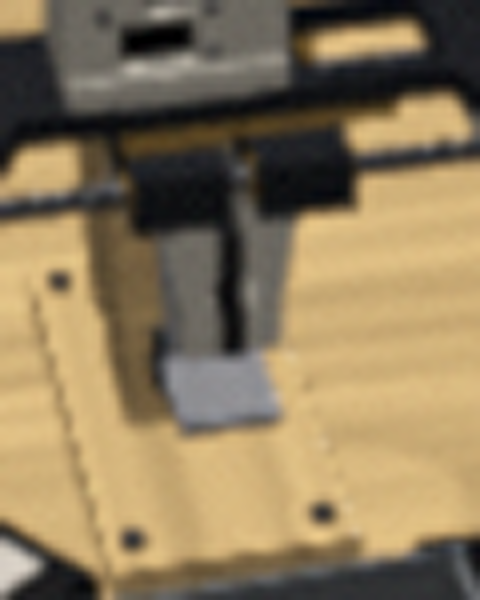

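```bash
python3 - <<'E'
from h import *
S=cam("scene"); s,p,R=tcp()
f=lambda X:((proj(S,X)-[215,190]+.5)*8).round(1)
tip=p+R[:,0]*.019; print(tip, f(tip), f(p))
for x in (.673,.711):
    for y in (-.049,-.083): print(x,y,f([x,y,.067]),f([x,y,.055]))
E
```

```text
[ 0.70008674 -0.06603853  0.05928221] [226. 419.] [224.5 371.5]
0.673 -0.049 [258.6 344.6] [259.4 374.1]
0.673 -0.083 [157.5 359.7] [158.8 389.2]
0.711 -0.049 [284.3 411.6] [285.  441.5]
0.711 -0.083 [180.7 427.4] [181.9 457.4]
```

```bash
python3 - <<'E'
from h import *
im=cv2.imread("pics/s16.png")[225:250,228:256]
im0=cv2.imread("pics/s14.png")[225:250,228:256]
o=np.hstack([cv2.resize(np.clip(i.astype(float)*1.3,0,255).astype(np.uint8),None,fx=13,fy=13,interpolation=cv2.INTER_NEAREST) for i in (im0,im)])
cv2.imwrite("pics/cmp.png",o)
cv2.imwrite("pics/w16.png",capture("wrist"))
E
```

```text
(no output)
```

View pics/cmp.png

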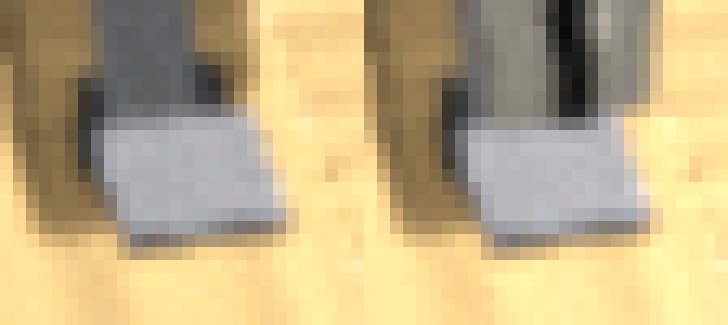

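View pics/w16.png

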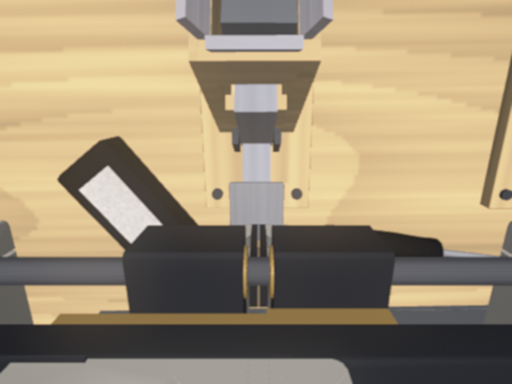

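```bash
python3 - <<'E'
from h import *
S=cam("scene")
def ff(p,img,ox,oy,k):
    for dx in (.0,.01,.019): print(dx,((proj(S,np.array(p)-[0,0,dx])-[ox,oy]+.5)*k).round(1))
print("s13 (tips obs rows ~200 left(-y), 175 right)");ff([.5488,-.0633,.1738],0,210,150,8)
print("s15 obs tip row ~385-415?");ff([.6972,-.0661,.0962],0,190,130,4)
print("s14 obs tips 280 (left) 268 (right)");ff([.6971,-.0659,.2646],0,190,100,4)
E
```

```text
s13 (tips obs rows ~200 left(-y), 175 right)
0.0 [172.  210.7]
0.01 [173.2 236.2]
0.019 [174.2 259. ]
s15 obs tip row ~385-415?
0.0 [210.4 400.4]
0.01 [210.9 413.2]
0.019 [211.2 424.5]
s14 obs tips 280 (left) 268 (right)
0.0 [203.1 288.4]
0.01 [203.5 303.2]
0.019 [204.  316.4]
```

Emit:
step_arm:
  steps:
    - [[0.25, 0, 0.1], 0]
    - [[0.25, 0, 0.1], 0]
    - [[0.25, 0, 0], 0]
    - [[0, 0, 0], 0]

```text
time_s: 19.75
tcp_pos: [0.7036, -0.0661, 0.0622]
eef_rot: [-179.4, 89.9, 179.6]
contact_force: [0.0, -0.5, -1.1]
gripper_width: 0.0005
```

```bash
python3 - <<'E'
from h import *
plan([.704,-.066,.058],89)
im=capture("scene"); cv2.imwrite("pics/s17.png",im); cv2.imwrite("pics/s17d.png",cv2.resize(im[190:265,215:275],None,fx=8,fy=8,interpolation=cv2.INTER_CUBIC))
E
```

```text
pos [ 0.7036 -0.0661  0.0622] jaw yaw 88.98 turn units -0.004 shift units(cur frame) [0.208 0.006 0.023] F [ 0.  -0.5 -1.1] w 0.0005 t 19.75
 shift after turn [0.208 0.006 0.023]
```

View pics/s17d.png

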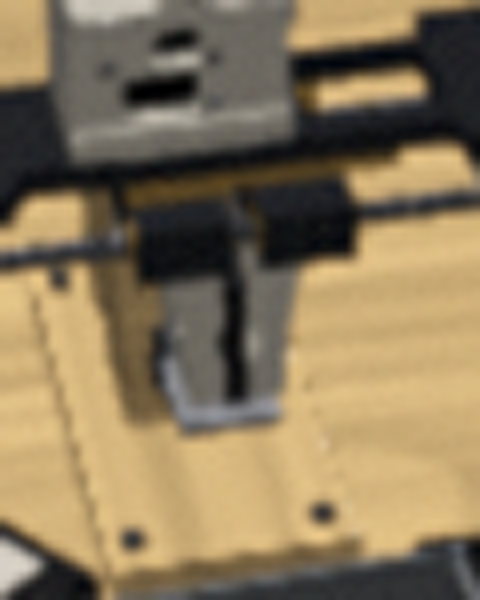

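Emit:
step_arm:
  steps:
    - [[0.15, 0, -0.15], 0]
    - [[0.15, 0, 0], 0]
    - [[0, 0, 0], 0]

```text
time_s: 20.05
tcp_pos: [0.7007, -0.066, 0.0572]
eef_rot: [176.8, 90.0, 175.8]
contact_force: [-0.0, -0.5, -0.6]
gripper_width: 0.0007
```

Emit:
step_arm:
  steps:
    - [[0.15, 0, 0], 0]
    - [[0.15, 0, 0], 0]
    - [[0, 0, 0], 0]

```text
time_s: 20.3
tcp_pos: [0.7027, -0.066, 0.0524]
eef_rot: [-2.9, 89.9, -3.9]
contact_force: [0.8, -0.3, 2.3]
gripper_width: 0.0003
```

Emit:
step_arm:
  steps:
    - [[0.15, 0, 0], 0]
    - [[0.15, 0, 0], 0]
    - [[0.15, 0, 0], 0]
    - [[0, 0, 0], 0]

```text
time_s: 20.63
tcp_pos: [0.7044, -0.0659, 0.0442]
eef_rot: [-0.2, 89.7, -1.2]
contact_force: [5.3, -0.2, 4.8]
gripper_width: 0.0006
```

```bash
python3 - <<'E'
from h import *
plan([.704,-.066,.058],89)
im=capture("scene"); cv2.imwrite("pics/s18.png",im); cv2.imwrite("pics/s18d.png",cv2.resize(im[140:265,190:290],None,fx=5,fy=5,interpolation=cv2.INTER_CUBIC))
cv2.imwrite("pics/w18.png",capture("wrist"))
E
```

```text
pos [ 0.7044 -0.0659  0.0442] jaw yaw 89.05 turn units 0.008 shift units(cur frame) [-0.689 -0.003 -0.015] F [ 5.3 -0.2  4.8] w 0.0006 t 20.63
 shift after turn [-0.689 -0.003 -0.015]
```

View pics/s18d.png

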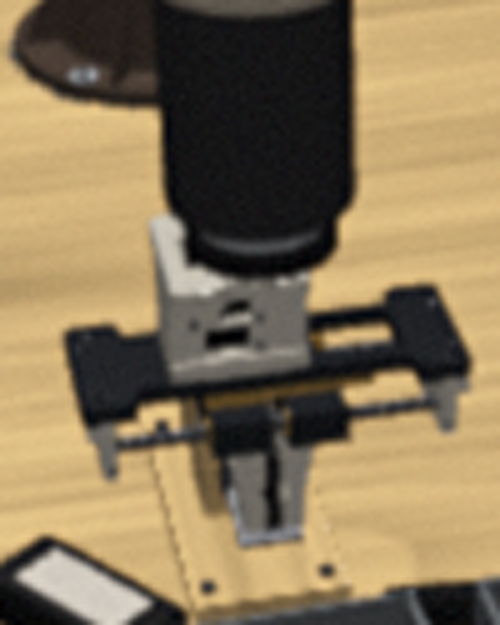

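View pics/w18.png

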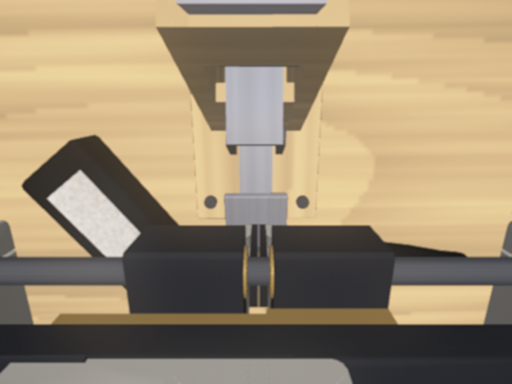

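Emit:
step_arm:
  steps:
    - [[0.15, 0, 0.1], 0]
    - [[0.15, 0, 0.1], 0]
    - [[0, 0, 0], 0]
    - [[0, 0, 0], 0]

```text
time_s: 21.07
tcp_pos: [0.7055, -0.0661, 0.037]
eef_rot: [-23.7, 90.0, -24.7]
contact_force: [-0.2, 0.8, 5.1]
gripper_width: 0.0003
```

```bash
python3 - <<'E'
from h import *
plan([.704,-.066,.058],89)
cv2.imwrite("pics/w19.png",capture("wrist"))
E
```

```text
pos [ 0.7055 -0.0661  0.037 ] jaw yaw 89.0 turn units 0.001 shift units(cur frame) [-1.052  0.002 -0.074] F [-0.2  0.8  5.1] w 0.0003 t 21.07
 shift after turn [-1.052  0.002 -0.074]
```

View pics/w19.png

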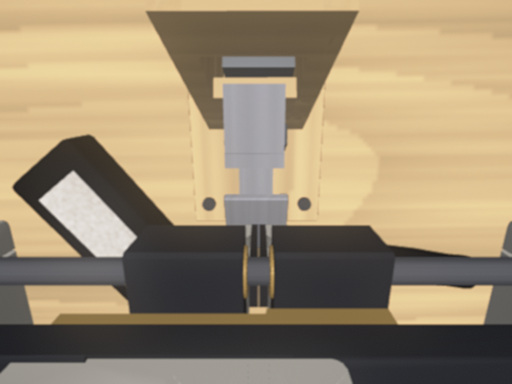

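Emit:
step_arm:
  steps:
    - [[0.04, 0, 0.05], 0]
    - [[0, 0, 0], 0]
    - [[0, 0, 0], 0]
    - [[0, 0, 0], 0]
    - [[0, 0, 0], 0]
    - [[0, 0, 0], 0]

```text
time_s: 21.62
tcp_pos: [0.706, -0.0661, 0.0362]
eef_rot: [-173.2, 90.0, -174.2]
contact_force: [-1.2, 0.4, 5.3]
gripper_width: 0.0006
```

```bash
python3 - <<'E'
from h import *
plan([.704,-.066,.058],89)
for n in ("scene","top","wrist"): cv2.imwrite(f"pics/{n}20.png",capture(n))
a=cv2.imread("pics/top20.png"); b=cv2.imread("pics/scene20.png")
cv2.imwrite("pics/c20.png",np.hstack([cv2.resize(a[110:230,230:350],None,fx=4,fy=4),cv2.resize(b[130:250,190:265],None,fx=4,fy=4)]))
E
```

```text
pos [ 0.706  -0.0661  0.0362] jaw yaw 88.99 turn units -0.001 shift units(cur frame) [-1.09   0.005 -0.099] F [-1.2  0.4  5.3] w 0.0006 t 21.62
 shift after turn [-1.09   0.005 -0.099]
```

View pics/c20.png

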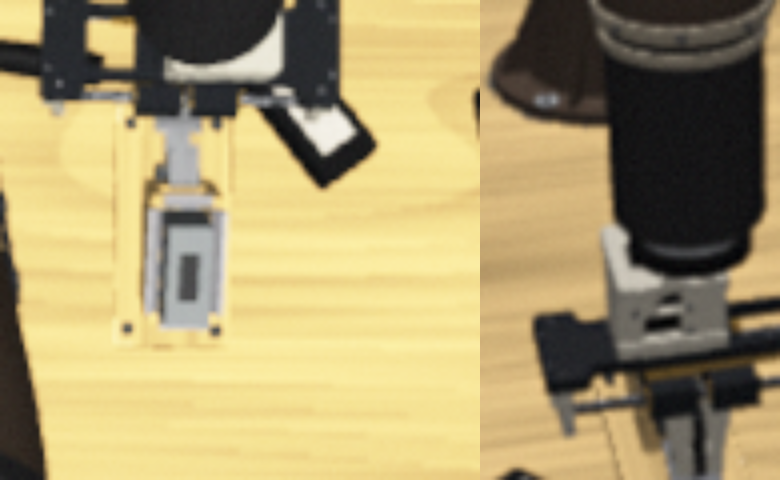

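```bash
python3 - <<'E'
from h import *
T=cam("top")
for X in ([.5521,-.0642,.1625],[.5345,-.0639,.206]): print(proj(T,X))
E
```

```text
[276.67875814 178.52661266]
[278.32542659 182.30204237]
```

Emit:
step_arm:
  steps:
    - [[-0.3, 0, -0.1], 0]
    - [[-0.4, 0, -0.1], 0]
    - [[-0.5, 0, 0], 0]
    - [[-0.8, 0, 0], 0]
    - [[-1, 0, 0], 0]
    - [[-1, 0, 0], 0]
    - [[-1, 0, 0], 0]
    - [[-1, 0, 0], 0]
    - [[-1, 0, 0], 0]
    - [[-1, 0, 0], 0]
    - [[-1, 0, 0], 0]
    - [[-1, 0, 0], 0]
    - [[-1, 0, 0], 0]
    - [[0, 0, 0], 0]
    - [[0, 0, 0], 0]

```text
time_s: 23.02
tcp_pos: [0.7018, -0.066, 0.2576]
eef_rot: [34.6, 89.9, 33.6]
contact_force: [-0.2, 0.3, -1.9]
gripper_width: 0.0009
```

```bash
python3 - <<'E'
from h import *
plan([.704,-.066,.058],89)
for n in ("scene","top","wrist"): cv2.imwrite(f"pics/{n}21.png",capture(n))
a=cv2.imread("pics/top21.png"); b=cv2.imread("pics/scene21.png")
cv2.imwrite("pics/c21.png",np.hstack([cv2.resize(a[110:230,230:310],None,fx=5,fy=5),cv2.resize(b[150:270,190:265],None,fx=5,fy=5,interpolation=cv2.INTER_CUBIC)]))
E
```

```text
pos [ 0.7018 -0.066   0.2576] jaw yaw 88.99 turn units -0.002 shift units(cur frame) [ 9.981e+00 -6.000e-03  9.700e-02] F [-0.2  0.3 -1.9] w 0.0009 t 23.02
 shift after turn [ 9.981e+00 -6.000e-03  9.700e-02]
```

View pics/c21.png

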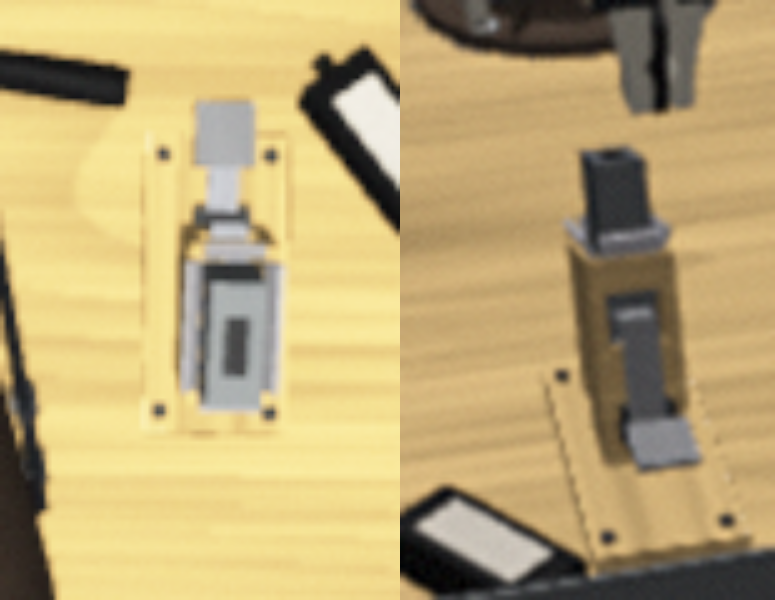

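View pics/wrist21.png

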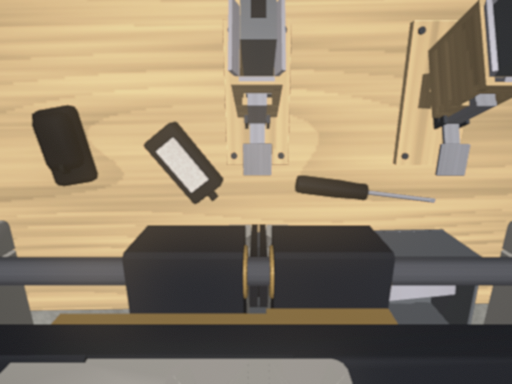

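```bash
python3 - <<'E'
from h import *
S=cam("scene");T=cam("top")
F=np.array([.6008,-.065,.042]);a=np.radians(-1)
xs=np.array([.927*np.cos(a),.927*np.sin(a),.3746]);zs=np.array([-.3746*np.cos(a),-.3746*np.sin(a),.927]);ys=np.cross(zs,xs)
for h in (.13,.14,.177): print(h,[((proj(S,F+xs*x+zs*h+ys*y)-[190,150]+.5)*5+[400,0]).round(0) for x,y in ((.032,.014),(.032,-.014))],((proj(T,F+zs*h)-[230,110]+.5)*5).round(0))
# pad region compare initial vs now
i0=cv2.imread("pics/scene0.png").astype(int);i1=cv2.imread("pics/scene21.png").astype(int)
print("pad diff",np.abs(i0-i1)[210:246,228:252].mean(), "bystanders etc diff map:")
d=np.abs(cv2.imread("pics/scene0.png").astype(int)-i1).max(2)>40
for nm,(x,y,w,h) in dict(loaded=(298,165,50,85),tin=(85,225,30,32),mouse=(128,248,34,38),charger=(183,245,48,28),wheel=(146,183,34,28),mug=(360,152,42,42),prof=(352,206,60,26)).items(): print(nm,d[y:y+h,x:x+w].sum())
E
```

```text
0.13 [array([642., 157.]), array([591., 163.])] [236. 345.]
0.14 [array([640., 138.]), array([589., 144.])] [237. 349.]
0.177 [array([634.,  70.]), array([582.,  75.])] [244. 364.]
pad diff 2.621913580246914 bystanders etc diff map:
loaded 0
tin 0
mouse 0
charger 0
wheel 0
mug 0
prof 0
```

```bash
python3 -c "
from plant import *
print(close_job())"
```

```text
the job is handed in; nothing more can be done
None
```

The pack is loaded: it sits fully home in the empty dock and the latch has closed again. I handed the job in after about 23 s of robot time.

**What I did**
- The arm cannot tilt its tool, so I gripped the pack lightly, pressed its foot on the table and dragged the top towards the robot. It turned in the grip to about 22 degrees.
- I slid it down the slot to the latch nose, where it stopped at the expected depth with about 8 N. I let it go and it stayed standing.
- I pressed the pad down about 17 mm with closed fingers (about 5 N), saw the pack drop, then released the pad.

**Last checks**
- **Pack:** its top lies within about 1 pixel of where the fully home position should appear, in both the top and scene views. The position resting on the latch would be about 3.5 pixels away in the top view and 17 in the scene view.
- **Latch:** the area around the pad and latch arm looks the same as in the first picture, so the latch is closed.
- **Other things:** the loaded dock, tin, mouse, charger, wheel, mug and profile show no change in the scene picture. I did not compare the screwdriver numerically, but it looks unmoved in the pictures.

**What failed or disagreed**
- The first tries at tilting mostly just lifted the pack, so I regripped it once.
- The fingertips appeared about 9 mm above the reported tool point, not 19 mm below it. The pad was touched at about 0.054 m where I expected 0.086 m, so I pressed by force and pictures instead.

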